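# Make up two fitter's kits in foam-lined trays from the bench stock

## Task

Make up the two kits for tomorrow's jobs, each piece seated right down in its own cut-out of the foam. Blue tray: the long spanner in the groove, then the roll of black tape in the round pocket over it, and the brass coupler standing in the bore; red tray: the short spanner in the groove, then the block battery flat in the pocket across it. Leave the glue bottle standing where it is.

Things in the scene. Friction and masses are not known exactly. Their poses are not given: they have to be found in the camera images.
- blue_tray: Blue tray, 127 x 224 mm, fixed; rim 24 mm up, black foam top 23 mm up. Origin: centre of underside; y lengthwise, z up. In mm: spanner groove along y, 36 x 205, centre (14, 0), floor z=6; finger slot across its middle, 84 (x) by 34 (y), as deep. Tape pocket 72 across at (14, 57), floor z=16 on both sides of the groove, which runs on under it. Coupler bore 40 across at (-31, -60), floor z=6.
- red_tray: Red tray, 127 x 191 mm, fixed; rim 24 mm up, black foam top 23 mm up. Origin: centre of underside; y lengthwise, z up. In mm: spanner groove along y, 29 x 172, centre (0, 0), floor z=6; finger slot across its middle, 84 (x) by 34 (y), as deep. Battery pocket 60 (x) by 40 (y) at (0, 45), floor z=16 on both sides of the groove, which runs on under it: battery's length along tray x.
- long_spanner: The longer of two bright steel combination spanners, 194 mm long, lying flat. Origin: middle of its underside; y along its length, z up. Shaft 10 mm wide, its sides from 1 to 5 mm above the underside; heads 25 mm wide and up to 8 mm high. Either end may point either way in the groove.
- short_spanner: The shorter of two bright steel combination spanners, 158 mm long, lying flat. Origin: middle of its underside; y along its length, z up. Shaft 10 mm wide, its sides from 1 to 5 mm above the underside; heads 20 mm wide and up to 8 mm high. Either end may point either way in the groove.
- black_tape: Roll of black tape lying flat, 60 mm across, 19 mm high (the hole in the middle is closed to the fingers). Origin: centre of its underside, z up.
- brass_coupler: Brass pipe coupler standing on end, three collars, 26 mm across, 66 mm high. Origin: centre of its underside, z up.
- battery_9v: Black and blue block battery lying flat, 26 x 52 mm, 17 mm high. Origin: centre of its underside; y along its length, z up.
- glue_bottle: White glue bottle with a pointed nozzle, 31 mm across, 86 mm high, standing loose in the stock; not wanted, stays where it is. Origin: centre of its underside, z up.
There are look-alikes about, which are no part of the job. Leave any pink look-alike of the battery_9v alone.

How it is judged (in metres and radians):
At the end, for the whole second after the job is handed in: Spanners on their groove floors, coupler upright on the floor of its bore, tape and battery flat on their pocket floors over the spanners: each within 9 mm of its cut-out's centre, 4 mm of its floor height, 0.12 rad of level, at rest; glue bottle upright (x of long_spanner in the frame of blue_tray between 0.005 and 0.023 m and y of long_spanner in the frame of blue_tray between -0.009 and 0.009 m and z of long_spanner in the frame of blue_tray between 0.002 and 0.01 m and angle between each of long_spanner, black_tape, brass_coupler, short_spanner, battery_9v, glue_bottle's own z axis and vertical below 0.12 rad and linear speed of each of long_spanner, black_tape, brass_coupler, short_spanner, battery_9v below 0.02 m/s and x of black_tape in the frame of blue_tray between 0.005 and 0.023 m and y of black_tape in the frame of blue_tray between 0.048 and 0.066 m and z of black_tape in the frame of blue_tray between 0.012 and 0.02 m and x of brass_coupler in the frame of blue_tray between -0.04 and -0.022 m and y of brass_coupler in the frame of blue_tray between -0.069 and -0.051 m and z of brass_coupler in the frame of blue_tray between 0.002 and 0.01 m and x of short_spanner in the frame of red_tray between -0.009 and 0.009 m and y of short_spanner in the frame of red_tray between -0.009 and 0.009 m and z of short_spanner in the frame of red_tray between 0.002 and 0.01 m and x of battery_9v in the frame of red_tray between -0.009 and 0.009 m and y of battery_9v in the frame of red_tray between 0.036 and 0.054 m and z of battery_9v in the frame of red_tray between 0.012 and 0.02 m); the robot touches nothing.
It fails at once if the glue bottle is shifted by more than 30 mm (distance of glue_bottle from where it was at the start of the episode above 0.03 m).
It also fails if it takes over 120 s, if anything falls off the work surface, if the arm or the gripper's body presses on something with over 40 N, if the wrist force passes 120 N, or if a joint passes its speed limit or range.

## Robot

A 6-joint arm with a two-finger parallel gripper is mounted at the origin on a cart in front of the work surface, level with it; the furniture and walls round the work are solid. World frame = base frame: x ahead of the robot, y to its left, z up, the work surface at z = 0. Lengths are in mm, angles in rad, forces in N, time in s.
With the tool pointing down it reaches from about 400 to 925 mm from the base axis. Payload 12.5 kg.
Tool frame: the origin (TCP) lies at the very end of the fingers, on their centre line; the grasp point (between the pads) lies 19 mm behind it; z points along the fingers, y is the line along which they close (so a half turn about z gives the same grasp; the last joint's range is limited). The gripper opens to 95 mm and grips with 3 to 60 N. Pads are 20 mm wide; open, the fingers measure 119 mm over their backs; the gripper's body (75 mm by 180 mm) begins 59 mm behind the grasp point.
Start: joints at [1.141, 0.491, 1.559, -0, 1.092, -0.106], TCP at [198.842, 592.548, 180.661] pointing down, gripper open.
Joint ranges: [-3.1, 3.1], [-0.84, 2.19], [0.05, 2.79], [-1.13, 4.28], [0.06, 2.93], [-2.69, 2.69]. Speed limits (rad/s): [2.22, 2.22, 2.79, 3.14, 3.14, 3.14].

## Interface

Orientations are given as [roll, pitch, yaw] about the fixed x, y, z axes, in that order (R = Rz(yaw) Ry(pitch) Rx(roll)).
In Python, from cell import * gives the robot as it stands.
- The arm moves only by the tool jog_arm, never from a script. Its argument "targets" is a list of rows, each an object with "turn": the turn, a rotation vector about the world's x, y, z in degrees, a list of three; "slide": the shift along the world's x, y, z in mm, a list of three; "claw": the opening in per cent of the stroke, from 0 (shut) to 100 (fully open). In form: [{"turn": [wx, wy, wz], "slide": [x, y, z], "claw": claw}, ...]. A call has 1 to 5 rows; each row shifts and turns the commanded pose from where the row before left it; what a row does not reach is not made up. A row lasts 1/8 s, in which the tool goes at most 62.5 mm and 10.7 degrees, less where a joint would pass 70% of its speed; a pose out of reach is approached as far as the arm can. A call with a gripper value outside its range is refused whole. The fingers move at their own pace and stop on an object; the grip force is fixed at half the most. Time passes only in rows, so rows that do not move let the fingers close. It gives the time, the measured TCP pose, the force, the opening and the grip force at its end, in the units of the state.
- state(): the state, without advancing time (a new reading comes with each control period).
- read_camera(name): name is "scene" or "top" or "wrist"; returns a dict with "frame" (400x640x3 uint8, blue, green, red), "mtx" (3x3 intrinsics, pixels), "R" (3x3) and "t" (3): a world point X has camera coordinates R X + t. Camera axes: x right, y down, z forward; pixel columns grow to the right and rows downward; lengths in mm; the calibration is good to about 2 mm. A picture is of the moment at which its call begins. There is no depth.
- job_done(): hands the job in; it is judged then, once.
Trained networks look in the newest picture that a camera, given by its name, has taken for a name from the list of things; names that differ only in an ending like _2 or _b are one class to them, and where a whole thing is asked for, a point or a joint stands for the part that bears it (a point fixed in the world has none). Each returns a list of dicts, best first, with "conf" (0 to 1); they miss things now and then, are a little off and sometimes report something else, mostly with a low value. They report only what shows in the picture. A call takes as long as a camera call. They do not tell look-alikes from the thing itself.
- look_for(query, camera): "xy" ([column, row] in pixels, amid what is visible of it).
The state is a dict: "t": time; "joints": joint angles; "qvel": joint speeds; "tau": joint torques, N m; "eef_pos": TCP position; "tcp_rot": TCP orientation; "ft_force": force on the tool from outside, world axes, zero at the start; "moment": the same for the moment, N m; "opening": opening from 0.0 (shut) to 1.0 (fully open); "grip_force": force on a finger pad.
Only numpy, scipy, OpenCV 4.12 (cv2) and the standard library are available. Lean on these libraries where they do the work, as an engineer would, in place of code of your own. Each camera call takes 0.05 s, during which the arm holds its last target. There are 200 camera calls.

## Working session

There is one attempt and no reset: what is moved stays moved. The work goes in short steps, Python scripts to look and compute and a tool call to move; the robot and the scene stay as the last step left them, time stands still between calls to the robot, and variables do not carry over. Pictures are saved under pics/ and viewed, at most 14 in all, crops included, and the job is handed in when it is done.

Besides the shell and the picture viewer there is one more tool, called after "Request:" as name(argument=value, ...) on one line, values as JSON. jog_arm: Moves the arm, as the interface text tells. Its arguments: {"type":"object","properties":{"targets":{"type":"array","items":{"type":"object","properties":{"turn":{"type":"array","items":{"type":"number"}},"slide":{"type":"array","items":{"type":"number"}},"claw":{"type":"number"}}}}},"required":["targets"]}

```bash
ls; mkdir -p pics; cat > h.py <<'E'
from cell import *
import cv2, numpy as np
def px2w(c,uv,z):
    r=c["R"].T@np.linalg.inv(c["mtx"])@np.array([uv[0],uv[1],1.0]); o=-c["R"].T@c["t"]
    return o+r*(z-o[2])/r[2]
def w2px(c,X):
    p=c["mtx"]@(c["R"]@np.array(X,float)+c["t"]); return p[:2]/p[2]
E
python3 - <<'E'
from h import *
N=["blue_tray","red_tray","long_spanner","short_spanner","black_tape","brass_coupler","battery_9v","glue_bottle"]
for cam in ["top","scene"]:
    c=read_camera(cam); cv2.imwrite(f"pics/{cam}0.png",cv2.resize(c["frame"],(800,500),interpolation=cv2.INTER_CUBIC))
    print(cam,(-c["R"].T@c["t"]).round())
    for n in N:
        print(n,[(np.round(d["xy"]).tolist(),round(d["conf"],2),px2w(c,d["xy"],10)[:2].round().tolist()) for d in look_for(n,cam)[:4]])
print(state()["t"])
E
```

```text
pics
top [ 422.  116. 1011.]
blue_tray [([458.0, 142.0], 0.73, [651.0, -147.0])]
red_tray [([345.0, 150.0], 0.9, [632.0, 112.0])]
long_spanner [([330.0, 216.0], 0.67, [479.0, 145.0])]
short_spanner [([439.0, 224.0], 0.59, [460.0, -100.0])]
black_tape [([258.0, 194.0], 0.86, [529.0, 312.0])]
brass_coupler [([209.0, 183.0], 0.66, [555.0, 427.0])]
battery_9v [([417.0, 275.0], 0.62, [346.0, -50.0]), ([251.0, 167.0], 0.53, [592.0, 329.0]), ([346.0, 149.0], 0.38, [635.0, 109.0])]
glue_bottle [([224.0, 224.0], 0.57, [459.0, 389.0])]
scene [ 213. -374.  649.]
blue_tray [([449.0, 281.0], 0.86, [641.0, -147.0])]
red_tray [([372.0, 198.0], 0.7, [640.0, 113.0]), ([310.0, 221.0], 0.51, [479.0, 120.0])]
long_spanner [([309.0, 219.0], 0.81, [479.0, 126.0])]
short_spanner [([356.0, 307.0], 0.58, [451.0, -105.0])]
black_tape [([288.0, 166.0], 0.91, [517.0, 307.0])]
brass_coupler [([280.0, 129.0], 0.78, [569.0, 461.0]), ([293.0, 166.0], 0.41, [528.0, 302.0])]
battery_9v [([291.0, 307.0], 0.82, [348.0, -47.0]), ([313.0, 153.0], 0.6, [600.0, 325.0])]
glue_bottle [([251.0, 147.0], 0.82, [465.0, 424.0]), ([450.0, 281.0], 0.46, [642.0, -148.0])]
0.9
```

View pics/top0.png

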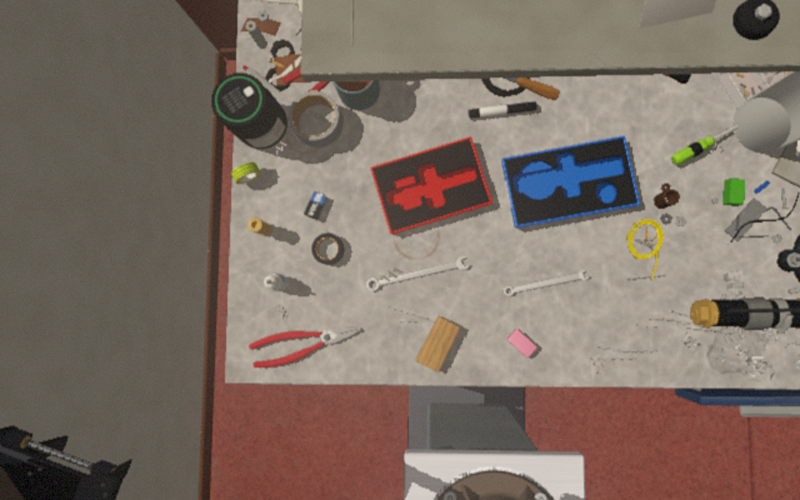

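View pics/scene0.png

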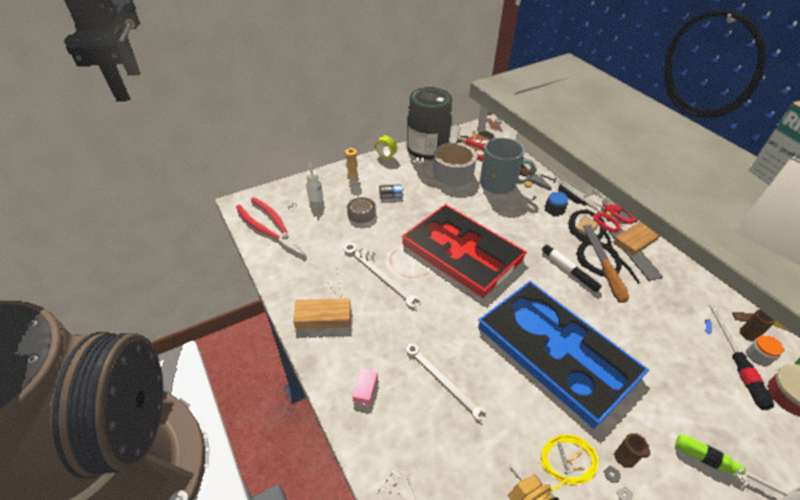

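The top view (800-px scale) shows the trays at (432,185) red and (570,182) blue.

| Item | Pixels | Choice |
|---|---|---|
| Long spanner | (418,273) | wanted |
| Short spanner | (548,283) | wanted |
| Battery | (316,205) black and blue; (521,343) pink | black and blue fits, pink is left alone |
| Tape | (328,248) black; (245,172) lime | black fits |
| Coupler | (258,227) | wanted |
| Glue bottle | (272,282) | stays |

Next I'll measure the trays, the shelf and the spanners.

```bash
python3 - <<'E'
from h import *
s=state(); print(s["eef_pos"],s["tcp_rot"],s["opening"],s["ft_force"])
T=read_camera("top"); S=read_camera("scene"); W=read_camera("wrist")
cv2.imwrite("pics/w0.png",W["frame"])
print("wristcam",-W["R"].T@W["t"],W["R"].round(2).tolist())
def tri(a,b):
    A=[];B=[]
    for c,uv in((T,a),(S,b)):
        P=c["mtx"]@np.c_[c["R"],c["t"]]
        A+= [uv[0]*P[2]-P[0],uv[1]*P[2]-P[1]]
    A=np.array(A); return np.linalg.lstsq(A[:,:3],-A[:,3],rcond=None)[0]
print("shelf",tri((302*.8,80*.8),(472*.8,98*.8)),tri((302*.8,75*.8),(472*.8,88*.8)))
for n,p,a in (("coupler top",(251*.8,221*.8),(351*.8,150*.8)),("glue",(268*.8,280*.8),(310*.8,168*.8)),("canister",(240*.8,98*.8),(431*.8,95*.8))):
    print(n,tri(p,a))
# trays: dark foam
f=T["frame"]; hsv=cv2.cvtColor(f,cv2.COLOR_BGR2HSV)
for n,m,uv in (("blue",(hsv[...,0]>95)&(hsv[...,0]<130)&(hsv[...,1]>150)&(hsv[...,2]>70),(458,146)),("red",((hsv[...,0]<8)|(hsv[...,0]>172))&(hsv[...,1]>150)&(hsv[...,2]>70),(345,149))):
    box=np.zeros(m.shape,bool); box[100:195,290:400]=1 if n=="red" else 0
    if n=="blue": box[:]=0; box[100:190,398:520]=1
    m=(m&box).astype(np.uint8)
    cs,_=cv2.findContours(m,cv2.RETR_EXTERNAL,cv2.CHAIN_APPROX_NONE); 
    c=max(cs,key=lambda c:cv2.boundingRect(c)[2])
    W3=np.array([px2w(T,p,24)[:2] for p in c[:,0]],np.float32)
    print(n,"outer",cv2.minAreaRect(W3))
    hull=np.zeros_like(m); cv2.fillPoly(hull,[cv2.convexHull(c)],1)
    d=((hull==1)&(f.max(2)<75)).astype(np.uint8); d=cv2.morphologyEx(d,cv2.MORPH_OPEN,np.ones((2,2)))
    P=np.array([px2w(T,p,23)[:2] for p in np.argwhere(d)[:,::-1]],np.float32)
    print(n,"foam",cv2.minAreaRect(P))
print(state()["t"])
E
```

```text
[198.8601242  592.53499187 180.68456632] [3.14149428e+00 4.32710938e-06 2.81776996e+00] 1.0004512799050327 [ 0.10941013  0.2518883  -0.38684526]
wristcam [127.43330666 616.48379188 384.45529489] [[0.32, 0.95, 0.0], [0.91, -0.31, 0.26], [0.25, -0.08, -0.96]]
shelf [770.41309941 315.22289704 181.63967551] [766.56686336 310.59058256 205.66661865]
coupler top [561.2931001  431.00510446  60.23868069]
glue [455.84604975 393.86774279  73.94996687]
canister [755.87490973 430.22888148 137.97945778]
blue outer ((640.2837524414062, -139.2650604248047), (128.0465850830078, 226.37937927246094), 10.442893028259277)
blue foam ((639.064453125, -141.99057006835938), (119.98348236083984, 215.90235900878906), 10.441054344177246)
red outer ((633.9574584960938, 113.07902526855469), (129.48512268066406, 193.00262451171875), 17.053932189941406)
red foam ((632.712890625, 111.67939758300781), (117.7262191772461, 181.77633666992188), 17.096601486206055)
1.05
```

View pics/w0.png

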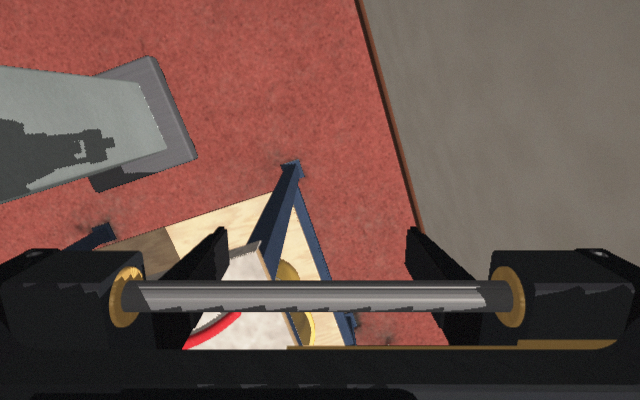

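The wrist view (camera about 75 mm to tool +x of the TCP) shows only floor and the table corner. The two fingers are at (200,290) and (430,290). I'll move over the long spanner.

Request:
jog_arm(targets=[{"turn": [0, 0, -5.8], "slide": [28, -46, 0], "claw": 100}, {"turn": [0, 0, -5.8], "slide": [28, -46, 0], "claw": 100}, {"turn": [0, 0, -5.8], "slide": [28, -46, 0], "claw": 100}, {"turn": [0, 0, -5.8], "slide": [28, -46, 0], "claw": 100}, {"turn": [0, 0, -5.8], "slide": [28, -46, 0], "claw": 100}])

```text
t: 1.68
eef_pos: [339.6, 361.1, 180.9]
tcp_rot: [3.141, 0.0, 2.309]
ft_force: [0.5, 0.8, 0.1]
opening: 1.002
grip_force: 0.0
```

Request:
jog_arm(targets=[{"turn": [0, 0, -5.8], "slide": [28, -46, 0], "claw": 100}, {"turn": [0, 0, -5.8], "slide": [28, -46, 0], "claw": 100}, {"turn": [0, 0, -5.8], "slide": [28, -46, 0], "claw": 60}, {"turn": [0, 0, -5.8], "slide": [28, -46, 0], "claw": 60}, {"turn": [0, 0, -5.8], "slide": [28, -46, 0], "claw": 60}])

```text
t: 2.3
eef_pos: [479.7, 130.9, 180.9]
tcp_rot: [3.141, 0.0, 1.802]
ft_force: [0.3, 0.7, 0.2]
opening: 0.74
grip_force: 0.0
```

```bash
python3 - <<'E'
from h import *
s=state(); print(s["t"],s["eef_pos"],s["tcp_rot"])
W=read_camera("wrist"); cv2.imwrite("pics/w1.png",W["frame"]); np.savez("w1.npz",**W)
for n in ("long_spanner","short_spanner"): print(n,[(np.round(d["xy"]).tolist(),round(d["conf"],2),px2w(W,d["xy"],4)[:2].round()) for d in look_for(n,"wrist")[:3]])
E
```

```text
2.3 [479.67678638 130.89288937 180.89367593] [3.14092639e+00 3.68646314e-05 1.80204837e+00]
long_spanner [([307.0, 160.0], 0.65, array([465., 142.]))]
short_spanner [([258.0, 325.0], 0.78, array([452., -81.]))]
```

View pics/w1.png

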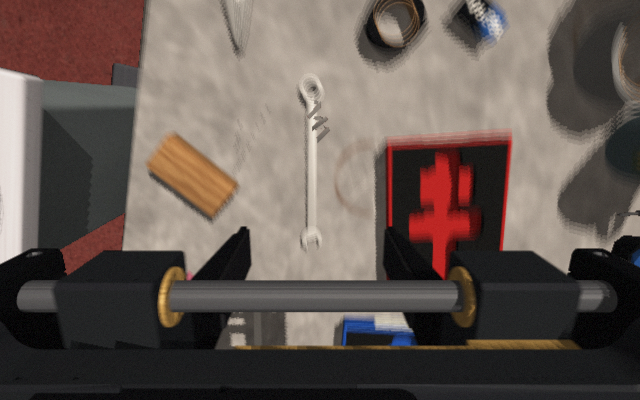

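The wrist view shows the long spanner running vertically, with its ring end at (311,73), its jaw end at (312,250) and its shaft centred on column 311. Now its world pose.

```bash
python3 - <<'E'
from h import *
W=dict(np.load("w1.npz"))
g=cv2.cvtColor(W["frame"],cv2.COLOR_BGR2GRAY).astype(int)
for r in (75,120,150,170,190,210,225,240): print(r,g[r,298:326].tolist())
a=px2w(W,(311.5,73),5);b=px2w(W,(312,250),5); d=a-b
print(a,b,np.hypot(*d[:2]),(a+b)/2,np.degrees(np.arctan2(-d[0],d[1])))
E
```

```text
75 [176, 174, 176, 175, 178, 183, 189, 188, 192, 190, 191, 191, 190, 194, 188, 195, 197, 191, 186, 175, 171, 171, 169, 171, 169, 169, 166, 164]
120 [150, 148, 154, 153, 156, 160, 142, 136, 136, 156, 173, 194, 212, 221, 228, 233, 227, 200, 188, 165, 158, 129, 124, 125, 121, 118, 115, 113]
150 [166, 168, 169, 168, 167, 159, 158, 128, 142, 140, 170, 195, 203, 209, 215, 222, 222, 214, 195, 166, 164, 164, 159, 158, 155, 162, 160, 160]
170 [160, 161, 162, 157, 160, 158, 159, 132, 129, 136, 170, 194, 200, 201, 206, 212, 218, 206, 188, 169, 168, 169, 168, 169, 167, 168, 164, 165]
190 [151, 152, 150, 152, 154, 151, 156, 122, 97, 129, 168, 188, 189, 193, 196, 198, 208, 195, 180, 161, 165, 165, 165, 167, 166, 169, 167, 166]
210 [152, 153, 156, 156, 160, 157, 157, 132, 83, 125, 169, 182, 181, 187, 189, 190, 189, 190, 176, 168, 168, 168, 167, 166, 166, 166, 169, 163]
225 [160, 158, 157, 159, 156, 159, 156, 140, 86, 124, 173, 181, 182, 182, 183, 187, 189, 188, 168, 168, 168, 167, 167, 170, 168, 168, 167, 168]
240 [173, 156, 115, 91, 163, 186, 193, 198, 186, 169, 171, 175, 172, 169, 158, 162, 176, 169, 123, 122, 161, 193, 197, 195, 166, 169, 169, 168]
[449.77211551 232.13354889   5.        ] [495.42350272  36.84430899   5.        ] 200.55407344725455 [472.59780912 134.48892894   5.        ] 13.157363895638499
```

Request:
jog_arm(targets=[{"turn": [0, 0, 0], "slide": [-7, 3.5, -50], "claw": 50}, {"turn": [0, 0, 0], "slide": [0, 0, -50], "claw": 50}, {"turn": [0, 0, 0], "slide": [0, 0, -40], "claw": 50}, {"turn": [0, 0, 0], "slide": [0, 0, 0], "claw": 50}])

```text
t: 2.95
eef_pos: [470.0, 136.7, 39.0]
tcp_rot: [-3.137, -0.001, 1.807]
ft_force: [-0.1, 0.3, -0.1]
opening: 0.5
grip_force: 0.0
```

```bash
python3 - <<'E'
from h import *
s=state(); print(s["t"],s["eef_pos"],s["tcp_rot"],s["opening"])
W=read_camera("wrist"); cv2.imwrite("pics/w2.png",W["frame"])
print(w2px(W,s["eef_pos"]),w2px(W,[s["eef_pos"][0],s["eef_pos"][1],4]))
E
```

```text
2.95 [469.9954529  136.72952023  38.99752194] [-3.13676829e+00 -5.01519600e-04  1.80727086e+00] 0.49982132390116707
[318.0223558  226.01462559] [318.03105081 209.47261583]
```

View pics/w2.png

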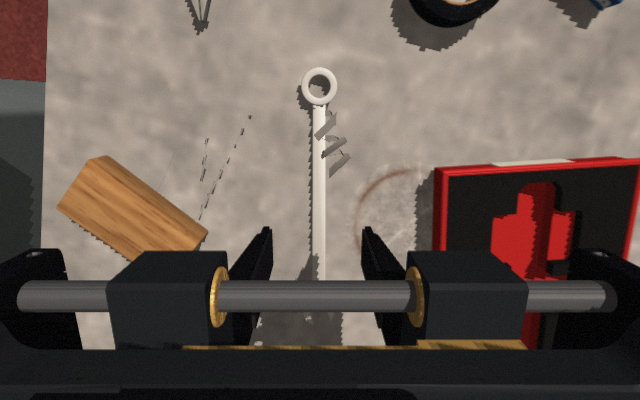

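The shaft is centred between the fingers (column 319), so I'll descend, grip and lift.

Request:
jog_arm(targets=[{"turn": [0, 0, 0], "slide": [1, -2, -25], "claw": 50}, {"turn": [0, 0, 0], "slide": [0, 0, -12], "claw": 50}, {"turn": [0, 0, 0], "slide": [0, 0, 0], "claw": 50}, {"turn": [0, 0, 0], "slide": [0, 0, 0], "claw": 0}, {"turn": [0, 0, 0], "slide": [0, 0, 0], "claw": 0}])

```text
t: 3.62
eef_pos: [473.1, 134.1, 4.4]
tcp_rot: [3.14, 0.0, 1.806]
ft_force: [0.3, 1.2, -0.2]
opening: 0.344
grip_force: 0.0
```

Request:
jog_arm(targets=[{"turn": [0, 0, 0], "slide": [0, 0, 0], "claw": 0}, {"turn": [0, 0, 0], "slide": [0, 0, 0], "claw": 0}, {"turn": [0, 0, 0], "slide": [0, 0, 0], "claw": 0}])

```text
t: 4.0
eef_pos: [472.8, 134.0, 3.7]
tcp_rot: [3.142, 0.0, 1.805]
ft_force: [0.8, 0.3, 0.5]
opening: 0.039
grip_force: 0.0
```

```bash
python3 - <<'E'
from h import *
s=state(); print(s["t"],s["eef_pos"],s["tcp_rot"],s["opening"],s["grip_force"],s["ft_force"])
W=read_camera("wrist"); cv2.imwrite("pics/w3.png",W["frame"])
W2=read_camera("scene"); cv2.imwrite("pics/s3.png",W2["frame"])
E
```

```text
4.0 [472.82875437 134.04142563   3.67491296] [3.14156983e+00 9.16754015e-06 1.80546866e+00] 0.0391514997331039 0.0 [0.78760785 0.28475666 0.52401533]
```

View pics/w3.png

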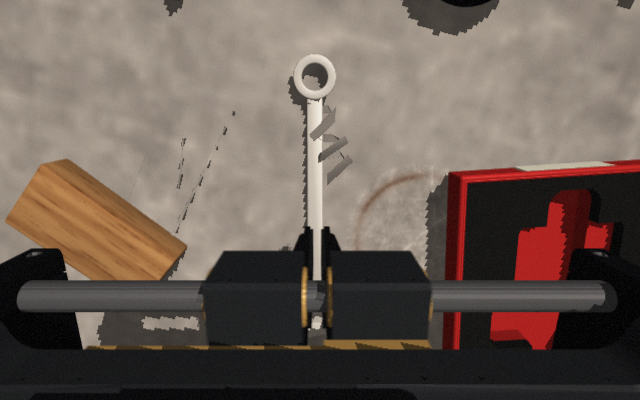

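Request:
jog_arm(targets=[{"turn": [0, 0, 0], "slide": [0, 0, 0], "claw": 0}, {"turn": [0, 0, 0], "slide": [0, 0, 0], "claw": 0}])

```text
t: 4.35
eef_pos: [472.9, 134.0, 3.6]
tcp_rot: [3.142, -0.0, 1.805]
ft_force: [-0.1, -0.4, 0.4]
opening: 0.005
grip_force: 0.0
```

The fingers shut above the shaft because the TCP was 2–3 mm too high. I'll reopen, go lower and grip again.

Request:
jog_arm(targets=[{"turn": [0, 0, 0], "slide": [0, 0, 0], "claw": 40}, {"turn": [0, 0, 0], "slide": [0, 0, 0], "claw": 40}, {"turn": [0, 0, 0], "slide": [0, 0, 0], "claw": 40}, {"turn": [0, 0, 0], "slide": [0, 0, -2.8], "claw": 40}, {"turn": [0, 0, 0], "slide": [0, 0, 0], "claw": 40}])

```text
t: 4.97
eef_pos: [472.7, 134.0, 0.6]
tcp_rot: [-3.141, -0.0, 1.805]
ft_force: [0.2, -0.5, -0.3]
opening: 0.397
grip_force: 0.0
```

Request:
jog_arm(targets=[{"turn": [0, 0, 0], "slide": [0, 0, 0], "claw": 0}, {"turn": [0, 0, 0], "slide": [0, 0, 0], "claw": 0}, {"turn": [0, 0, 0], "slide": [0, 0, 0], "claw": 0}, {"turn": [0, 0, 0], "slide": [0, 0, 0], "claw": 0}])

```text
t: 5.48
eef_pos: [472.8, 134.0, 0.9]
tcp_rot: [3.141, 0.0, 1.806]
ft_force: [-0.6, -0.2, 0.8]
opening: 0.041
grip_force: 0.0
```

```bash
python3 - <<'E'
from h import *
W=read_camera("wrist"); c=read_camera("scene"); s=state(); print(s["opening"],s["eef_pos"],s["t"])
p=w2px(c,s["eef_pos"]).astype(int); print(p,w2px(W,s["eef_pos"]))
f=c["frame"][p[1]-50:p[1]+40,p[0]-60:p[0]+60]
a=cv2.resize(f,(800,600)); cv2.imwrite("pics/s4.png",np.hstack([cv2.resize(a,(400,300)),cv2.resize(W["frame"][200:300,250:383],(400,300))]))
E
```

```text
0.008380687899705872 [472.84784456 134.03586729   0.87739536] 5.575
[304 220] [317.9712437  225.98607451]
```

View pics/s4.png

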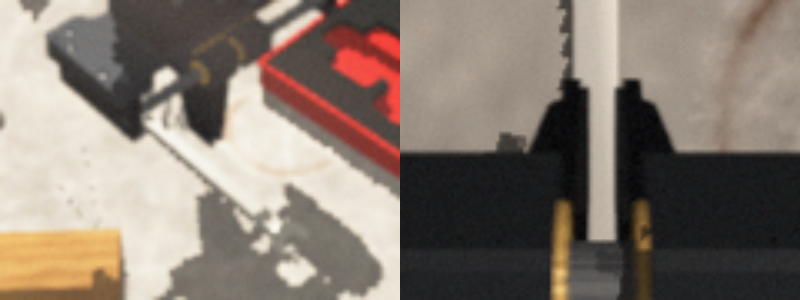

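The fingers appear to straddle the shaft although the opening reads nearly zero. A small lift will test the grip.

Request:
jog_arm(targets=[{"turn": [0, 0, 0], "slide": [0, 0, 0], "claw": 0}, {"turn": [0, 0, 0], "slide": [0, 0, 15], "claw": 0}, {"turn": [0, 0, 0], "slide": [0, 0, 25], "claw": 0}, {"turn": [0, 0, 0], "slide": [0, 0, 0], "claw": 0}])

```text
t: 6.08
eef_pos: [473.8, 134.2, 42.8]
tcp_rot: [3.138, 0.0, 1.806]
ft_force: [0.4, 0.4, -0.2]
opening: 0.002
grip_force: 0.0
```

```bash
python3 - <<'E'
from h import *
W=read_camera("wrist"); s=state(); print(s["opening"],s["grip_force"],s["eef_pos"],s["ft_force"],s["t"])
print(px2w(W,(318,67),5), look_for("long_spanner","wrist")[:2],w2px(W,[449.5,232,5]))
cv2.imwrite("pics/w5.png",W["frame"])
E
```

```text
0.0015320441270133722 0.0 [473.33113037 134.12579951  41.86660625] [-0.05814766 -0.57318891 -0.06607769] 6.125
[451.30276954 229.59858725   5.        ] [{'xy': [312.9, 137.5], 'conf': 0.82}] [316.19414879  62.56312856]
```

View pics/w5.png

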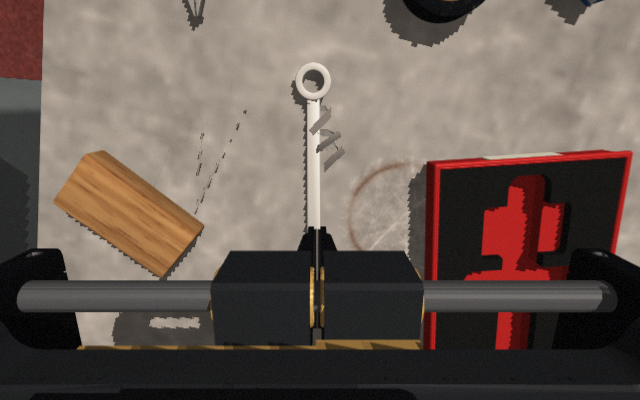

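The grip missed: the fingers shut above the shaft and the spanner stayed at column 313. I'll open, go down and feel for the table in small steps to check the height.

Request:
jog_arm(targets=[{"turn": [0, 0, 0], "slide": [-1, 0, 0], "claw": 40}, {"turn": [0, 0, 0], "slide": [-1, 0, 0], "claw": 40}, {"turn": [0, 0, 0], "slide": [0, 0, -25], "claw": 40}, {"turn": [0, 0, 0], "slide": [0, 0, -15], "claw": 40}, {"turn": [0, 0, 0], "slide": [0, 0, 0], "claw": 40}])

```text
t: 6.8
eef_pos: [470.1, 133.9, -0.2]
tcp_rot: [-3.139, -0.0, 1.805]
ft_force: [-0.8, 0.0, 0.1]
opening: 0.395
grip_force: 0.0
```

Request:
jog_arm(targets=[{"turn": [0, 0, 0], "slide": [0, 0, -1], "claw": 40}, {"turn": [0, 0, 0], "slide": [0, 0, 0], "claw": 40}])

```text
t: 7.05
eef_pos: [471.1, 134.1, 0.3]
tcp_rot: [3.141, 0.0, 1.806]
ft_force: [-0.4, 0.1, -0.9]
opening: 0.399
grip_force: 0.0
```

Request:
jog_arm(targets=[{"turn": [0, 0, 0], "slide": [0, 0, -1], "claw": 40}, {"turn": [0, 0, 0], "slide": [0, 0, 0], "claw": 40}])

```text
t: 7.3
eef_pos: [470.9, 134.1, -1.0]
tcp_rot: [3.141, 0.0, 1.806]
ft_force: [-0.8, 0.3, 0.0]
opening: 0.405
grip_force: 0.0
```

```bash
python3 - <<'E'
from h import *
W=read_camera("wrist"); s=state(); print(s["opening"],s["grip_force"],s["eef_pos"],s["ft_force"],s["t"])
cv2.imwrite("pics/w6.png",cv2.resize(W["frame"][180:300,220:420],(800,480)))
print(w2px(W,s["eef_pos"]))
E
```

```text
0.4016170780432375 0.0 [470.8617617  134.04519598  -1.01769498] [-0.45452841 -0.3226526  -0.63968295] 7.35
[317.90197021 225.94920784]
```

View pics/w6.png

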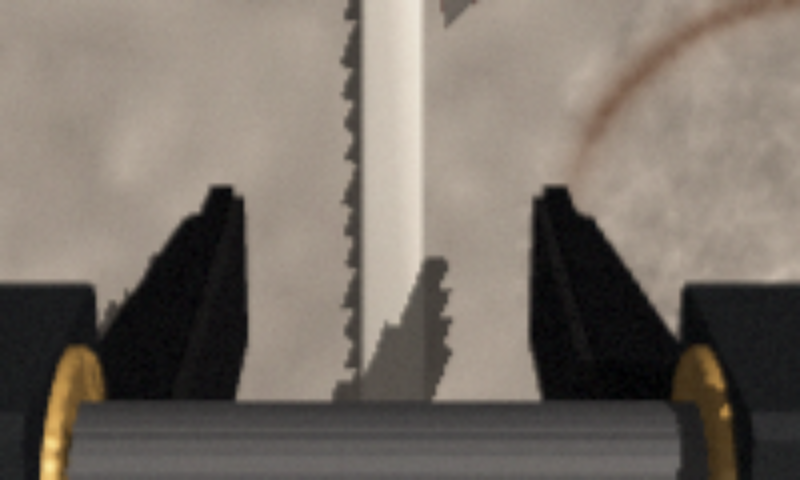

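The fingers straddle the shaft (crop columns 360–425). There's still no table contact at a reported z of −1, so the reported height reads low. I'll keep feeling downward.

Request:
jog_arm(targets=[{"turn": [0, 0, 0], "slide": [0, 0, -1.5], "claw": 40}, {"turn": [0, 0, 0], "slide": [0, 0, 0], "claw": 40}])

```text
t: 7.6
eef_pos: [470.8, 134.0, -2.7]
tcp_rot: [-3.141, -0.0, 1.806]
ft_force: [-0.2, -0.4, 0.6]
opening: 0.399
grip_force: 0.0
```

Request:
jog_arm(targets=[{"turn": [0, 0, 0], "slide": [0, 0, -1], "claw": 40}, {"turn": [0, 0, 0], "slide": [0, 0, 0], "claw": 40}])

```text
t: 7.85
eef_pos: [470.8, 134.0, -3.7]
tcp_rot: [-3.142, 0.0, 1.806]
ft_force: [-0.9, 0.5, -0.2]
opening: 0.397
grip_force: 0.0
```

Request:
jog_arm(targets=[{"turn": [0, 0, 0], "slide": [0, 0, -1], "claw": 40}, {"turn": [0, 0, 0], "slide": [0, 0, 0], "claw": 40}])

```text
t: 8.1
eef_pos: [470.8, 134.1, -4.7]
tcp_rot: [-3.142, -0.0, 1.806]
ft_force: [-0.0, 0.3, 0.1]
opening: 0.398
grip_force: 0.0
```

Request:
jog_arm(targets=[{"turn": [0, 0, 0], "slide": [0, 0, 0], "claw": 0}, {"turn": [0, 0, 0], "slide": [0, 0, 0], "claw": 0}, {"turn": [0, 0, 0], "slide": [0, 0, 0], "claw": 0}, {"turn": [0, 0, 0], "slide": [0, 0, 0], "claw": 0}])

```text
t: 8.6
eef_pos: [470.9, 134.0, -4.6]
tcp_rot: [3.141, 0.0, 1.805]
ft_force: [-0.8, -0.8, 0.2]
opening: 0.042
grip_force: 0.0
```

Request:
jog_arm(targets=[{"turn": [0, 0, 0], "slide": [0, 0, 0], "claw": 40}, {"turn": [0, 0, 0], "slide": [0, 0, 0], "claw": 40}, {"turn": [0, 0, 0], "slide": [0, 0, 0], "claw": 40}, {"turn": [0, 0, 0], "slide": [0, 0, -1], "claw": 40}, {"turn": [0, 0, 0], "slide": [0, 0, 0], "claw": 40}])

```text
t: 9.22
eef_pos: [470.8, 134.0, -5.7]
tcp_rot: [-3.141, -0.0, 1.806]
ft_force: [0.8, 0.3, -0.9]
opening: 0.397
grip_force: 0.0
```

Request:
jog_arm(targets=[{"turn": [0, 0, 0], "slide": [0, 0, -1], "claw": 40}, {"turn": [0, 0, 0], "slide": [0, 0, 0], "claw": 40}])

```text
t: 9.48
eef_pos: [470.8, 134.0, -6.7]
tcp_rot: [3.142, -0.0, 1.805]
ft_force: [-0.2, 0.7, -0.3]
opening: 0.399
grip_force: 0.0
```

Request:
jog_arm(targets=[{"turn": [0, 0, 0], "slide": [0, 0, -1], "claw": 40}, {"turn": [0, 0, 0], "slide": [0, 0, 0], "claw": 40}])

```text
t: 9.72
eef_pos: [470.8, 134.0, -7.7]
tcp_rot: [-3.142, -0.0, 1.805]
ft_force: [-0.2, -0.7, 0.7]
opening: 0.399
grip_force: 0.0
```

```bash
python3 - <<'E'
from h import *
c=read_camera("scene"); s=state(); print(s["opening"],s["eef_pos"],s["ft_force"],s["t"])
p=w2px(c,s["eef_pos"]).astype(int); print(p)
x0,y0=p[0]-60,p[1]-50; print(x0,y0)
cv2.imwrite("pics/s7.png",cv2.resize(c["frame"][y0:y0+90,x0:x0+120],(800,600),interpolation=cv2.INTER_CUBIC))
E
```

```text
0.40328198850241836 [470.81934528 134.0425202   -7.67644809] [ 0.36818972  0.27222741 -0.39795222] 9.775
[303 223]
243 173
```

View pics/s7.png

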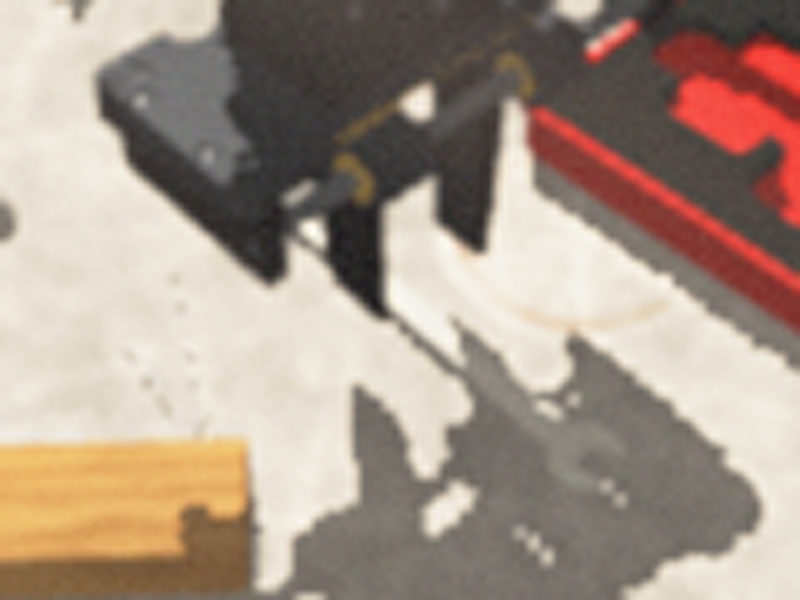

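The scene crop shows the fingertips at (380,315) and (480,250). Their shadows fall well away at (455,320) and (570,335), so the fingers are still clearly above the table. The reported z is biased, and I'll quantify that against the fixed cameras.

```bash
python3 - <<'E'
from h import *
T=read_camera("top");S=read_camera("scene")
# spanner line from original top/scene picture pixels (800 scale)
for c,a,b in((T,(368,286),(469,260)),(S,(347,247),(418,305))):
    A=px2w(c,np.array(a)*.8,4);B=px2w(c,np.array(b)*.8,4);print(A,B,np.hypot(*(A-B)[:2]),(A+B)/2,np.degrees(np.arctan2((B-A)[0],(A-B)[1])))
    d=(B-A)/np.linalg.norm(B-A);n=np.array([-d[1],d[0],0])
    uv=(307.6,215.4); o=-S["R"].T@S["t"]; r=S["R"].T@np.linalg.inv(S["mtx"])@np.array([*uv,1])
    t=n@(A-o)/(n@r); print("tip",o+t*r)
s=state();print(s["joints"],s["eef_pos"])
E
```

```text
[449.55401802 228.24813637   4.        ] [497.93533503  42.75138467   4.        ] 191.7023649479036 [473.74467652 135.49976052   4.        ] 14.618230708298293
tip [476.25383624 125.87949789  23.42478838]
[449.52090454 224.84699274   4.        ] [495.34651312  42.54025043   4.        ] 187.9780165147843 [472.43370883 133.69362159   4.        ] 14.109849979633202
tip [474.99716681 123.4954881   26.41042977]
[ 1.42327449e-01  5.98483637e-01  2.05552084e+00 -3.75433997e-06
  4.87536646e-01 -9.23860168e-02] [470.83528405 134.04158516  -7.65365822]
```

The fixed cameras put the fingertips about 24 mm above the table, so the reported z is roughly 30 mm low while xy agrees. I'll descend further and feel for contact.

Request:
jog_arm(targets=[{"turn": [0, 0, 0], "slide": [0, 0, -5], "claw": 40}, {"turn": [0, 0, 0], "slide": [0, 0, -5], "claw": 40}, {"turn": [0, 0, 0], "slide": [0, 0, -3], "claw": 40}, {"turn": [0, 0, 0], "slide": [0, 0, 0], "claw": 40}])

```text
t: 10.38
eef_pos: [470.6, 134.0, -21.0]
tcp_rot: [-3.141, -0.0, 1.806]
ft_force: [0.8, 1.0, 1.0]
opening: 0.401
grip_force: 0.0
```

```bash
python3 - <<'E'
from h import *
c=read_camera("scene"); W=read_camera("wrist"); s=state(); print(s["opening"],s["eef_pos"],s["ft_force"],s["t"],W["mtx"])
x0,y0=243,173
a=cv2.resize(c["frame"][y0:y0+90,x0:x0+120],(400,300),interpolation=cv2.INTER_CUBIC)
cv2.imwrite("pics/s8.png",np.hstack([a,cv2.resize(W["frame"][180:300,240:400],(400,300))]))
E
```

```text
0.4005668222723944 [470.83392699 134.04009548 -20.68629753] [-0.60542287  0.95173897 -0.68188007] 10.475 [[342.2418485    0.         316.6745729 ]
 [  0.         342.2418485  196.79285643]
 [  0.           0.           1.        ]]
```

View pics/s8.png

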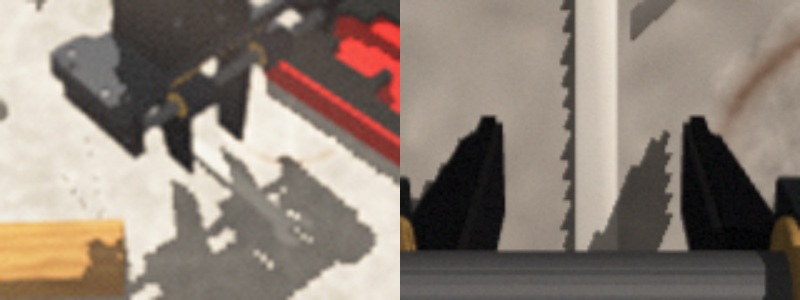

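The tips are now close to their shadows, an estimated 8–10 mm up. The last bit goes down in small steps with force checks.

Request:
jog_arm(targets=[{"turn": [0, 0, 0], "slide": [0, 0, -4], "claw": 40}, {"turn": [0, 0, 0], "slide": [0, 0, 0], "claw": 40}])

```text
t: 10.72
eef_pos: [470.7, 134.0, -24.9]
tcp_rot: [-3.141, -0.0, 1.805]
ft_force: [-0.0, 0.3, -0.2]
opening: 0.398
grip_force: 0.0
```

Request:
jog_arm(targets=[{"turn": [0, 0, 0], "slide": [0, 0, -1.5], "claw": 40}, {"turn": [0, 0, 0], "slide": [0, 0, 0], "claw": 40}])

```text
t: 10.98
eef_pos: [470.8, 134.0, -26.2]
tcp_rot: [-3.142, -0.0, 1.806]
ft_force: [0.1, -0.2, 1.1]
opening: 0.395
grip_force: 0.0
```

Request:
jog_arm(targets=[{"turn": [0, 0, 0], "slide": [0, 0, -1.5], "claw": 40}, {"turn": [0, 0, 0], "slide": [0, 0, 0], "claw": 40}])

```text
t: 11.22
eef_pos: [470.8, 134.0, -27.7]
tcp_rot: [3.142, 0.0, 1.806]
ft_force: [0.7, -0.0, 0.8]
opening: 0.402
grip_force: 0.0
```

Request:
jog_arm(targets=[{"turn": [0, 0, 0], "slide": [0, 0, 0], "claw": 0}, {"turn": [0, 0, 0], "slide": [0, 0, 0], "claw": 0}, {"turn": [0, 0, 0], "slide": [0, 0, 0], "claw": 0}, {"turn": [0, 0, 0], "slide": [0, 0, 0], "claw": 0}])

```text
t: 11.72
eef_pos: [470.9, 134.1, -27.6]
tcp_rot: [3.141, 0.0, 1.806]
ft_force: [0.6, 1.1, -0.1]
opening: 0.04
grip_force: 0.0
```

Request:
jog_arm(targets=[{"turn": [0, 0, 0], "slide": [0, 0, 0], "claw": 40}, {"turn": [0, 0, 0], "slide": [0, 0, 0], "claw": 40}, {"turn": [0, 0, 0], "slide": [0, 0, 0], "claw": 40}, {"turn": [0, 0, 0], "slide": [0, 0, -1.5], "claw": 40}, {"turn": [0, 0, 0], "slide": [0, 0, 0], "claw": 40}])

```text
t: 12.35
eef_pos: [470.8, 134.0, -29.3]
tcp_rot: [-3.142, 0.0, 1.805]
ft_force: [-0.3, 0.6, -0.1]
opening: 0.396
grip_force: 0.0
```

Request:
jog_arm(targets=[{"turn": [0, 0, 0], "slide": [0, 0, -1.5], "claw": 40}, {"turn": [0, 0, 0], "slide": [0, 0, 0], "claw": 40}])

```text
t: 12.6
eef_pos: [470.8, 134.1, -30.7]
tcp_rot: [-3.142, -0.0, 1.806]
ft_force: [-1.0, 0.8, 0.2]
opening: 0.398
grip_force: 0.0
```

Request:
jog_arm(targets=[{"turn": [0, 0, 0], "slide": [0, 0, -1], "claw": 40}, {"turn": [0, 0, 0], "slide": [0, 0, 0], "claw": 40}])

```text
t: 12.85
eef_pos: [470.8, 134.1, -31.7]
tcp_rot: [-3.142, -0.0, 1.805]
ft_force: [0.0, -0.6, -0.3]
opening: 0.399
grip_force: 0.0
```

Request:
jog_arm(targets=[{"turn": [0, 0, 0], "slide": [0, 0, -1], "claw": 40}, {"turn": [0, 0, 0], "slide": [0, 0, 0], "claw": 40}])

```text
t: 13.1
eef_pos: [470.8, 134.0, -32.7]
tcp_rot: [-3.142, -0.0, 1.806]
ft_force: [-0.9, 0.0, -0.4]
opening: 0.401
grip_force: 0.0
```

Request:
jog_arm(targets=[{"turn": [0, 0, 0], "slide": [0, 0, 0], "claw": 0}, {"turn": [0, 0, 0], "slide": [0, 0, 0], "claw": 0}, {"turn": [0, 0, 0], "slide": [0, 0, 0], "claw": 0}, {"turn": [0, 0, 0], "slide": [0, 0, 0], "claw": 0}])

```text
t: 13.6
eef_pos: [470.9, 134.1, -32.6]
tcp_rot: [3.141, 0.0, 1.805]
ft_force: [0.1, -1.0, 0.1]
opening: 0.109
grip_force: 30.0
```

Gripped: opening 10.4 mm at 30 N. The reported z is therefore about 34 mm low, so I'll place relative to the pick height. Lift and carry to the blue groove.

Request:
jog_arm(targets=[{"turn": [0, 0, 0], "slide": [0, 0, 10], "claw": 0}, {"turn": [0, 0, 0], "slide": [0, 0, 30], "claw": 0}, {"turn": [0, 0, 0], "slide": [0, 0, 30], "claw": 0}, {"turn": [0, 0, -1], "slide": [30, -45, 0], "claw": 0}, {"turn": [0, 0, -1], "slide": [30, -45, 0], "claw": 0}])

```text
t: 14.22
eef_pos: [531.7, 43.3, 38.7]
tcp_rot: [3.14, 0.0, 1.772]
ft_force: [0.2, 1.1, -0.5]
opening: 0.11
grip_force: 30.0
```

Request:
jog_arm(targets=[{"turn": [0, 0, -1], "slide": [30, -45, 0], "claw": 0}, {"turn": [0, 0, 0], "slide": [30, -45, 0], "claw": 0}, {"turn": [0, 0, 0], "slide": [30, -45, 0], "claw": 0}, {"turn": [0, 0, 0], "slide": [32, -47, 0], "claw": 0}, {"turn": [0, 0, 0], "slide": [0, 0, 0], "claw": 0}])

```text
t: 14.85
eef_pos: [654.1, -141.3, 37.6]
tcp_rot: [3.14, 0.001, 1.75]
ft_force: [-0.9, 0.5, -0.7]
opening: 0.113
grip_force: 30.0
```

```bash
python3 - <<'E'
from h import *
c=read_camera("scene"); W=read_camera("wrist"); s=state(); print(s["opening"],s["grip_force"],s["eef_pos"],s["tcp_rot"],s["ft_force"],s["t"])
np.savez("w9.npz",**W)
cv2.imwrite("pics/w9.png",W["frame"])
E
```

```text
0.1090689969655232 29.999732673168182 [ 652.25670672 -138.12411505   37.36324988] [-3.14088828e+00 -5.17222052e-04  1.75220678e+00] [ 0.82138575  0.12106924 -1.14846861] 14.95
```

View pics/w9.png

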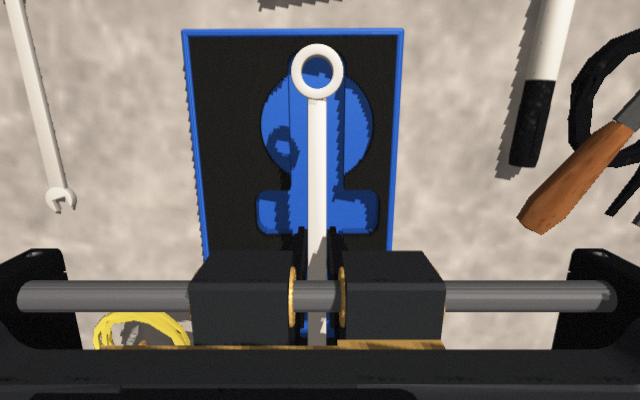

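The wrist view shows the spanner over the groove (shaft column 317, groove 289–344). The tray's far rim corners are at (182,30) and (404,29). A numeric check of the wrist calibration and tray pose comes next.

```bash
python3 - <<'E'
from h import *
W=dict(np.load("w9.npz"))
print("cam",-W["R"].T@W["t"])
for z in (24,10,0,-10):
    a=px2w(W,(182,30),z);b=px2w(W,(404,29),z); d=b-a; w=np.hypot(*d[:2])
    th=np.arctan2(d[1],d[0]); u=d[:2]/w; v=np.array([-u[1],u[0]])
    print(z,a.round(1),b.round(1),w.round(1),np.degrees(th).round(1),((a+b)[:2]/2-112*v).round(1))
# sample blue pocket circle: centre estimate
f=W["frame"]; b=f[...,0].astype(int)-f[...,2]
for r in (35,60,110,150): print(r,np.where(b[r,150:420]>60)[0][[0,-1]]+150)
E
```

```text
cam [638.49230096 -66.02509221 241.14813622]
24 [554.4 -39.5  24. ] [681. -16.  24.] 128.8 10.5 [ 638.2 -137.9]
10 [549.  -37.8  10. ] [683.8 -12.8  10. ] 137.1 10.5 [ 636.9 -135.4]
0 [545.1 -36.6  -0. ] [685.8 -10.4  -0. ] 143.1 10.5 [ 635.9 -133.6]
-10 [541.2 -35.4 -10. ] [687.7  -8.1 -10. ] 149.0 10.5 [ 634.9 -131.9]
35 [182 403]
60 [184 401]
110 [189 399]
150 [193 396]
```

Request:
jog_arm(targets=[{"turn": [0, 0, 0], "slide": [0.5, 1.5, -25], "claw": 0}, {"turn": [0, 0, 0], "slide": [0, 0, -20], "claw": 0}, {"turn": [0, 0, 0], "slide": [0, 0, -10], "claw": 0}, {"turn": [0, 0, 0], "slide": [0, 0, 0], "claw": 0}])

```text
t: 15.45
eef_pos: [652.9, -136.0, -18.2]
tcp_rot: [-3.141, -0.001, 1.754]
ft_force: [0.3, 0.5, -0.1]
opening: 0.107
grip_force: 30.0
```

Request:
jog_arm(targets=[{"turn": [0, 0, 0], "slide": [0, 0, -5], "claw": 0}, {"turn": [0, 0, 0], "slide": [0, 0, -3], "claw": 0}, {"turn": [0, 0, 0], "slide": [0, 0, 0], "claw": 0}])

```text
t: 15.82
eef_pos: [653.3, -136.5, -25.6]
tcp_rot: [3.142, -0.0, 1.753]
ft_force: [0.6, 0.2, -0.4]
opening: 0.11
grip_force: 30.0
```

Request:
jog_arm(targets=[{"turn": [0, 0, 0], "slide": [0, 0, 0], "claw": 35}, {"turn": [0, 0, 0], "slide": [0, 0, 0], "claw": 35}, {"turn": [0, 0, 0], "slide": [0, 0, 20], "claw": 35}, {"turn": [0, 0, 0], "slide": [0, 0, 50], "claw": 35}, {"turn": [0, 0, 0], "slide": [-50, 8, 30], "claw": 40}])

```text
t: 16.45
eef_pos: [605.5, -129.1, 77.7]
tcp_rot: [3.137, 0.003, 1.753]
ft_force: [0.3, 0.2, 0.7]
opening: 0.39
grip_force: 0.0
```

Request:
jog_arm(targets=[{"turn": [0, 0, 0], "slide": [-50, 9, 20], "claw": 40}, {"turn": [0, 0, 0], "slide": [-50, 9, 0], "claw": 40}, {"turn": [0, 0, 0], "slide": [-48, 9, 0], "claw": 40}, {"turn": [0, 0, 0], "slide": [0, 0, 0], "claw": 40}])

```text
t: 16.95
eef_pos: [453.0, -100.8, 95.9]
tcp_rot: [3.141, 0.0, 1.753]
ft_force: [0.2, -0.8, -0.3]
opening: 0.402
grip_force: 0.0
```

```bash
python3 - <<'E'
from h import *
T=read_camera("top");S=read_camera("scene");W=read_camera("wrist"); s=state(); print(s["opening"],s["eef_pos"],s["tcp_rot"],s["t"])
np.savez("w10.npz",**W)
g=cv2.cvtColor(W["frame"],cv2.COLOR_BGR2GRAY)
h,w=T["frame"].shape[:2]
a=cv2.resize(W["frame"],(560,350)); 
t=cv2.resize(T["frame"][95:245,180:520],(560,247),interpolation=cv2.INTER_CUBIC)
cv2.imwrite("pics/w10.png",np.vstack([a,t]))
for n in("long_spanner","short_spanner"): print(n,[(d["xy"],d["conf"],px2w(W,d["xy"],4)[:2]) for d in look_for(n,"wrist")],[(px2w(T,d["xy"],8)[:2],d["conf"]) for d in look_for(n,"top")])
E
```

```text
0.39788189822980163 [ 456.6304413  -101.90635517   95.36213863] [3.13936273e+00 1.28188743e-03 1.75308052e+00] 17.1
long_spanner [([520.5, 225.1], 0.7, array([ 645.7506933 , -100.84771558]))] [(array([ 664.80819639, -116.75154312]), 0.83)]
short_spanner [([314.8, 177.1], 0.97, array([451.95110169, -90.54058225]))] [(array([448.56127085, -78.4059497 ]), 0.75)]
```

View pics/w10.png

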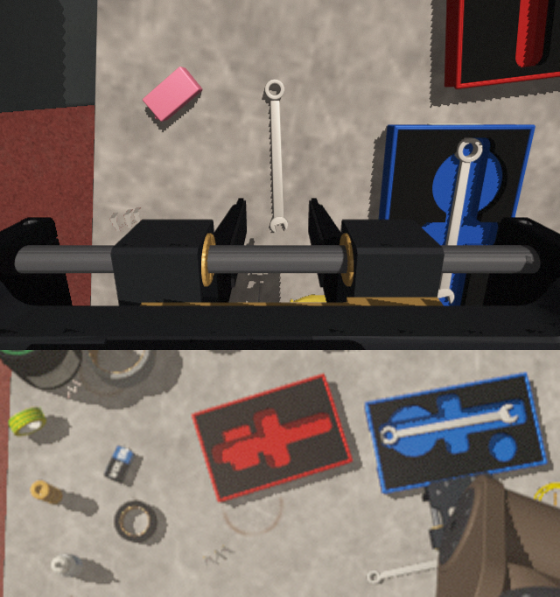

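The composite shows the long spanner lying in the blue groove. The short spanner's ring tip is at wrist (313,91) and its jaw tip at (319,265). I'll fit its shaft numerically.

```bash
cat >> h.py <<'E'
def shaft(W,rows,c0,c1,z=4,thr=20):
    "shaft centre points by bright run against the local background"
    g=cv2.GaussianBlur(cv2.cvtColor(W["frame"],cv2.COLOR_BGR2GRAY),(3,3),0).astype(float); P=[]
    for r in rows:
        l=g[r,c0:c1]; k=np.where(l>np.median(l)+thr)[0]
        if len(k)>3: P.append(px2w(W,(c0+k.mean(),r),z)[:2])
    P=np.array(P); vx,vy,x,y=cv2.fitLine(P.astype(np.float32),cv2.DIST_HUBER,0,.01,.01).ravel()
    return P,np.degrees(np.arctan2(-vx*np.sign(vy),abs(vy))),(x,y)
E
python3 - <<'E'
from h import *
W=dict(np.load("w10.npz"))
P,a,c=shaft(W,range(125,230,5),295,340); print(len(P),P[[0,5,-1]].round(1),a,c)
A=px2w(W,(313,91),5);B=px2w(W,(319,265),5);print(A,B,np.hypot(*(A-B)[:2]),(A+B)/2)
g=cv2.cvtColor(W["frame"],cv2.COLOR_BGR2GRAY); print(g[84:100,313].tolist(),g[255:275:1,316:323].max(1).tolist())
E
```

```text
21 [[ 444.1  -46.2]
 [ 448.3  -66.9]
 [ 462.9 -134.1]] 12.272502 (np.float32(452.27756), np.float32(-84.63446))
[437.51502587 -19.48355634   5.        ] [ 470.98116055 -172.94491353    5.        ] 157.06804360270294 [454.24809321 -96.21423493   5.        ]
[150, 150, 149, 148, 151, 144, 174, 214, 218, 201, 166, 100, 66, 72, 73, 71] [203, 160, 156, 159, 160, 158, 158, 160, 160, 160, 158, 158, 157, 160, 159, 160, 161, 161, 162, 162]
```

Request:
jog_arm(targets=[{"turn": [0, 0, 1.8], "slide": [-0.7, 5.3, -45], "claw": 40}, {"turn": [0, 0, 0], "slide": [0, 0, -45], "claw": 40}, {"turn": [0, 0, 0], "slide": [0, 0, -25], "claw": 40}, {"turn": [0, 0, 0], "slide": [0, 0, 0], "claw": 40}])

```text
t: 17.8
eef_pos: [454.0, -95.9, -22.1]
tcp_rot: [-3.139, -0.002, 1.785]
ft_force: [0.4, -0.4, 0.7]
opening: 0.399
grip_force: 0.0
```

Request:
jog_arm(targets=[{"turn": [0, 0, 0], "slide": [0, 0, 0], "claw": 40}, {"turn": [0, 0, 0], "slide": [0, 0, 0], "claw": 40}])

```text
t: 18.05
eef_pos: [455.3, -96.4, -19.6]
tcp_rot: [3.14, 0.001, 1.785]
ft_force: [-0.6, -0.4, 0.5]
opening: 0.401
grip_force: 0.0
```

```bash
python3 - <<'E'
from h import *
W=read_camera("wrist"); s=state(); print(s["eef_pos"],s["tcp_rot"],s["t"])
P,a,c=shaft(W,range(130,225,5),295,340); print(len(P),P[[0,5,-1]].round(1),a,c, w2px(W,[454.7,-96.2,4]),w2px(W,[437.5,-19.5,5]))
E
```

```text
[455.22823784 -96.34954089 -19.64570565] [3.13991499e+00 1.02933447e-03 1.78459847e+00] 18.1
19 [[447.1 -35.3]
 [444.1 -49.2]
 [451.7 -84.7]] 12.35999 (np.float32(446.19672), np.float32(-58.667755)) [317.30785487 239.94857548] [316.22965872  94.84621186]
```

Request:
jog_arm(targets=[{"turn": [0, 0, 0], "slide": [-0.5, 0, -10], "claw": 40}, {"turn": [0, 0, 0], "slide": [0, 0, -3], "claw": 40}, {"turn": [0, 0, 0], "slide": [0, 0, 0], "claw": 0}, {"turn": [0, 0, 0], "slide": [0, 0, 0], "claw": 0}, {"turn": [0, 0, 0], "slide": [0, 0, 0], "claw": 0}])

```text
t: 18.73
eef_pos: [454.2, -96.2, -33.6]
tcp_rot: [3.141, 0.0, 1.785]
ft_force: [-0.1, 0.3, 3.9]
opening: 0.144
grip_force: 1.9
```

Request:
jog_arm(targets=[{"turn": [0, 0, 0], "slide": [0, 0, 0], "claw": 0}, {"turn": [0, 0, 0], "slide": [0, 0, 0], "claw": 0}])

```text
t: 18.98
eef_pos: [454.2, -96.2, -33.6]
tcp_rot: [3.141, 0.0, 1.785]
ft_force: [-0.2, -0.4, 3.7]
opening: 0.11
grip_force: 30.2
```

Gripped, with light table contact at a reported −33.6 (the true height is about the reported value + 33.7). Now to the red groove.

Request:
jog_arm(targets=[{"turn": [0, 0, 0], "slide": [0, 0, 20], "claw": 0}, {"turn": [0, 0, 0], "slide": [0, 0, 50], "claw": 0}, {"turn": [0, 0, 1], "slide": [36, 42, 0], "claw": 0}, {"turn": [0, 0, 1], "slide": [36, 42, 0], "claw": 0}, {"turn": [0, 0, 1], "slide": [36, 42, 0], "claw": 0}])

```text
t: 19.6
eef_pos: [562.9, 31.3, 36.3]
tcp_rot: [-3.141, -0.0, 1.837]
ft_force: [0.1, -0.5, -0.7]
opening: 0.114
grip_force: 30.0
```

Request:
jog_arm(targets=[{"turn": [0, 0, 1], "slide": [36, 42, 0], "claw": 0}, {"turn": [0, 0, 0.8], "slide": [35, 41, 0], "claw": 0}, {"turn": [0, 0, 0], "slide": [0, 0, 0], "claw": 0}, {"turn": [0, 0, 0], "slide": [0, 0, 0], "claw": 0}])

```text
t: 20.1
eef_pos: [632.2, 112.7, 35.6]
tcp_rot: [-3.14, -0.0, 1.869]
ft_force: [0.8, 0.9, -1.1]
opening: 0.109
grip_force: 30.0
```

```bash
python3 - <<'E'
from h import *
W=read_camera("wrist"); s=state(); print(s["eef_pos"],s["tcp_rot"],s["t"],s["opening"])
np.savez("w11.npz",**W); cv2.imwrite("pics/w11.png",W["frame"])
hsv=cv2.cvtColor(W["frame"],cv2.COLOR_BGR2HSV)
m=(((hsv[...,0]<8)|(hsv[...,0]>172))&(hsv[...,1]>150)&(hsv[...,2]>60)); m[245:]=0
for r in range(20,240,20):
    k=np.where(m[r])[0]
    if len(k): print(r,k[0],k[-1],len(k))
# expected tray corners from (633.5,112.5,17.05deg)
R=cv2.getRotationMatrix2D((0,0),-17.05,1)[:,:2]
for p in((-63.5,95.5),(63.5,95.5),(-63.5,0),(63.5,0),(0,86),(-30,65),(30,65)): print(p,w2px(W,[*(np.array([633.5,112.5])+R@np.array(p)),24]).round(1))
print("spanner ring expected",w2px(W,[*(np.array(s["eef_pos"][:2])+R@np.array([0,79])),78]))
E
```

```text
[632.17716054 112.18363956  35.89175444] [-3.14010408e+00 -2.35902396e-04  1.86789029e+00] 20.15 0.1106169968029007
80 209 425 14
100 210 423 31
120 212 422 83
140 214 420 87
160 215 419 86
180 217 417 37
200 218 416 116
220 220 414 115
(-63.5, 95.5) [212.8  68.1]
(63.5, 95.5) [427.4  68. ]
(-63.5, 0) [224.3 220.8]
(63.5, 0) [415.2 220.8]
(0, 86) [320.   84.9]
(-30, 65) [271.2 120.8]
(30, 65) [368.7 120.8]
spanner ring expected [317.99416288  94.78692492]
```

```bash
python3 - <<'E'
from h import *
W=dict(np.load("w11.npz"))
hsv=cv2.cvtColor(W["frame"],cv2.COLOR_BGR2HSV)
m=(((hsv[...,0]<8)|(hsv[...,0]>172))&(hsv[...,1]>150)&(hsv[...,2]>60))
for c in (230,260,290,350,380,410): print(c,np.where(m[30:240,c])[0][:6]+30)
g=W["frame"][85:240:10,280:360].max(2)
for i in range(0,16): print(85+10*i,(np.where(g[i]>140)[0]+280)[[0,-1]] if (g[i]>140).any() else None)
a=px2w(W,(317,0),24)
E
```

```text
230 [63 64 65 66 67 68]
260 [63 64 65 66 67 68]
290 [63 64 65 66 67 68]
350 [63 64 65 66 67 68]
380 [62 63 64 65 66 67]
410 [62 63 64 65 66 67]
85 None
95 [309 324]
105 [295 334]
115 [295 336]
125 [287 357]
135 [280 359]
145 [280 358]
155 [283 357]
165 [291 357]
175 [280 357]
185 [296 329]
195 [291 327]
205 [281 359]
215 [282 359]
225 [281 359]
235 [288 359]
```

Request:
jog_arm(targets=[{"turn": [0, 0, 0], "slide": [-1, 2, -25], "claw": 0}, {"turn": [0, 0, 0], "slide": [0, 0, -20], "claw": 0}, {"turn": [0, 0, 0], "slide": [0, 0, -10], "claw": 0}, {"turn": [0, 0, 0], "slide": [0, 0, 0], "claw": 0}, {"turn": [0, 0, 0], "slide": [0, 0, 0], "claw": 0}])

```text
t: 20.78
eef_pos: [632.5, 114.8, -18.1]
tcp_rot: [3.141, 0.0, 1.868]
ft_force: [-0.3, 0.5, -0.4]
opening: 0.109
grip_force: 30.0
```

Request:
jog_arm(targets=[{"turn": [0, 0, 0], "slide": [0, 0, -5], "claw": 0}, {"turn": [0, 0, 0], "slide": [0, 0, -2.5], "claw": 0}, {"turn": [0, 0, 0], "slide": [0, 0, 0], "claw": 0}])

```text
t: 21.15
eef_pos: [632.0, 114.9, -26.3]
tcp_rot: [-3.141, -0.0, 1.868]
ft_force: [0.5, -0.7, -1.0]
opening: 0.11
grip_force: 30.0
```

Request:
jog_arm(targets=[{"turn": [0, 0, 0], "slide": [0, 0, -0.5], "claw": 30}, {"turn": [0, 0, 0], "slide": [0, 0, 0], "claw": 35}, {"turn": [0, 0, 0], "slide": [0, 0, 20], "claw": 35}, {"turn": [0, 0, 0], "slide": [0, 0, 55], "claw": 50}, {"turn": [0, 0, 0], "slide": [-20, 40, 30], "claw": 100}])

```text
t: 21.78
eef_pos: [614.0, 153.7, 82.3]
tcp_rot: [3.137, 0.001, 1.865]
ft_force: [-0.2, 0.1, -0.8]
opening: 0.501
grip_force: 0.0
```

Request:
jog_arm(targets=[{"turn": [0, 0, 0], "slide": [-26, 45, 30], "claw": 100}, {"turn": [0, 0, 0], "slide": [-26, 45, 0], "claw": 100}, {"turn": [0, 0, 0], "slide": [0, 45, 0], "claw": 100}, {"turn": [0, 0, 0], "slide": [0, 0, 0], "claw": 100}, {"turn": [0, 0, 0], "slide": [0, 0, 0], "claw": 100}])

```text
t: 22.4
eef_pos: [560.1, 289.6, 109.2]
tcp_rot: [3.141, 0.0, 1.869]
ft_force: [0.5, -1.0, -0.5]
opening: 0.986
grip_force: 0.0
```

```bash
python3 - <<'E'
from h import *
W=read_camera("wrist"); T=read_camera("top"); S=read_camera("scene"); s=state(); print(s["eef_pos"],s["tcp_rot"],s["t"],s["opening"],s["joints"].round(2))
np.savez("w12.npz",**W); cv2.imwrite("pics/w12.png",W["frame"])
for n,z in(("black_tape",10),("battery_9v",8),("brass_coupler",33),("glue_bottle",40),("short_spanner",10)):
    print(n,[(k,np.round(d["xy"]).tolist(),round(d["conf"],2),px2w(c,d["xy"],z)[:2].round(1).tolist()) for k,c in(("wrist",W),("top",T),("scene",S)) for d in look_for(n,k)[:2]])
E
```

```text
[560.43319835 288.79108948 108.71577912] [3.14137110e+00 1.17873232e-04 1.86704731e+00] 22.55 0.9984300087441685 [ 0.37  0.57  1.62 -0.    0.95  0.08]
black_tape [('wrist', [264.0, 177.0], 0.87, [511.3, 285.7]), ('top', [347.0, 148.0], 0.57, [637.8, 107.0]), ('scene', [290.0, 165.0], 0.57, [525.7, 309.6])]
battery_9v [('wrist', [368.0, 160.0], 0.75, [596.0, 327.6]), ('top', [418.0, 278.0], 0.83, [339.4, -51.2]), ('scene', [291.0, 310.0], 0.68, [346.2, -50.8]), ('scene', [314.0, 152.0], 0.47, [604.9, 330.1])]
brass_coupler [('wrist', [361.0, 24.0], 0.91, [552.8, 424.9]), ('scene', [280.0, 129.0], 0.62, [556.2, 429.2]), ('scene', [294.0, 165.0], 0.59, [521.1, 281.4])]
glue_bottle [('wrist', [220.0, 22.0], 0.71, [453.7, 394.6]), ('scene', [251.0, 146.0], 0.66, [457.2, 390.5])]
short_spanner [('wrist', [332.0, 325.0], 0.65, [616.4, 156.9]), ('top', [348.0, 150.0], 0.52, [631.3, 104.2]), ('scene', [361.0, 195.0], 0.78, [622.7, 132.1])]
```

```bash
python3 - <<'E'
from h import *
W=dict(np.load("w12.npz")); f=W["frame"]; hsv=cv2.cvtColor(f,cv2.COLOR_BGR2HSV); mx=f.max(2)
def asc(y0,y1,x0,x1,st):
    for r in range(y0,y1,st): print(r," ".join("%3d"%(v) for v in mx[r,x0:x1:st]))
print("tape"); asc(125,235,205,325,6)
print("battery"); asc(125,200,325,415,5)
print("bsat"); 
for r in range(125,200,5): print(r," ".join("%3d"%(v) for v in hsv[r,325:415:5,1]))
E
```

```text
tape
125 160 153 150 168 158 161 153 156 155 159 166 167 161 159 167 176 178 175 174 160
131 161 150 162 157 148 153 153 161 159  30  21  19  17  26  47 173 172 174 168 160
137 164 153 153 144 145 148 158 159  20  19  21  15  31  19  26  21 172 171 168 161
143 164 149 154 150 147 154 153  16  20 126  67  70  71 104  23  23  27 166 165 165
149 164 147 154 162 159 162  59  25 152  68  73  69  66  75  77  26  22 167 169 167
155 162 162 160 160 165 168  25  20  78 161 163 165  89  73  75  66  24 165 168 169
161 157 161 160 169 167 169  19  17  98 166 174 166 172  95  79 176  26 164 163 162
167 154 162 165 166 159  95  22  24 121 173 184 183 180 181  83  92  15 166 163 159
173 150 161 165 169 160  94  63  21 171 129 179 180 186 193  68  17  21 174 177 171
179 157 165 160 164 166  94  67  23  18 159 134 123 120  96  42  20  76 170 169 161
185 164 168 161 167 169 165  65  72  19  18  18  72  36  21  17  59 165 160 159 160
191 165 165 161 167 162 163 169  74  76  59  20  15  15  12 141 167 167 163 165 171
197 178 169 169 165 158 158 170 161  74  78  79  75  77 156 175 175 169 166 169 175
203
[... 2093 characters left out ...]
  35  36  39  39
155  40  37  42  21  49  36  14  27  26   7  33  24  22  39  37  36  36  37
160  37  39  38  44  21  73  57  30  25  27  43 162 169  34  38  37  36  39
165  38  39  36  40  31  34  71  53  25  18 156   7 169 170 107  38  40  38
170  36  38  40  38  38  44  36  64  73 151   4 108  13 152 169  36  38  34
175  37  38  42  35  43  39  43  42 163 171  13  15  20  78  26  36  39  39
180  40  38  39  41  40  39  46  42  30 169 169 132  15  35  38  36  40  37
185  34  37  35  32  36  37  41  34  38  38 169 171  38  40  37  37  37  38
190  37  38  36  36  37  40  41  35  32  34  34  36  38  39  38  41  40  34
195  39  36  40  40  35  38  42  36  39  39  38  34  40  42  36  36  39  39
```

```bash
cat >> h.py <<'E'
def blob(W,m,x0,x1,y0,y1,z):
    k=np.zeros(m.shape,np.uint8); k[y0:y1,x0:x1]=m[y0:y1,x0:x1]
    k=cv2.morphologyEx(k,cv2.MORPH_CLOSE,np.ones((9,9)))
    cs,_=cv2.findContours(k,cv2.RETR_EXTERNAL,cv2.CHAIN_APPROX_NONE); c=max(cs,key=cv2.contourArea)
    return np.array([px2w(W,p,z)[:2] for p in c[:,0]],np.float32)
def tapefit(W,*b):
    return cv2.minEnclosingCircle(blob(W,W["frame"].max(2)<48,*b,19))
def batfit(W,*b):
    h=cv2.cvtColor(W["frame"],cv2.COLOR_BGR2HSV)
    return cv2.minAreaRect(blob(W,(W["frame"].max(2)<48)|(h[...,1]>100)|(h[...,2]>205),*b,17))
E
python3 - <<'E'
from h import *
W=dict(np.load("w12.npz"))
for z in (19,10): print(z,cv2.fitEllipse(blob(W,W["frame"].max(2)<48,225,315,120,200,z)))
print(tapefit(W,225,315,120,200),batfit(W,330,405,128,195))
print(state()["eef_pos"])
E
```

```text
19 ((515.5496215820312, 303.4774169921875), (56.57863235473633, 58.64659881591797), 138.36154174804688)
10 ((514.8888549804688, 301.7215576171875), (58.31069564819336, 60.44196319580078), 138.36160278320312)
((516.9006958007812, 302.4684143066406), 30.569459915161133) ((594.2103881835938, 327.8255615234375), (25.578411102294922, 48.82784652709961), 66.59152221679688)
[560.12124488 289.88447848 108.35048449]
```

Tape centre is at (516,303) with radius 30.6, and the battery is at (594,328), 25.6 × 48.8 mm, lying at −23°. Both sizes match, and the blue and black colours rule out the pink one. I'll take the battery first because it sits beside the finger path to the tape.

Request:
jog_arm(targets=[{"turn": [0, 0, 9.9], "slide": [7, 8, 0], "claw": 70}, {"turn": [0, 0, 9.9], "slide": [7, 8, 0], "claw": 60}, {"turn": [0, 0, 9.9], "slide": [7, 8, 0], "claw": 60}, {"turn": [0, 0, 9.9], "slide": [7, 8, -20], "claw": 60}, {"turn": [0, 0, 9.9], "slide": [6, 6, -20], "claw": 60}])

```text
t: 23.92
eef_pos: [594.5, 328.2, 68.0]
tcp_rot: [3.141, 0.0, 2.738]
ft_force: [-0.8, 0.7, 0.4]
opening: 0.608
grip_force: 0.0
```

Request:
jog_arm(targets=[{"turn": [0, 0, 0], "slide": [0, 0, 0], "claw": 60}, {"turn": [0, 0, 0], "slide": [0, 0, 0], "claw": 60}])

```text
t: 24.18
eef_pos: [594.2, 327.8, 69.0]
tcp_rot: [3.141, 0.0, 2.729]
ft_force: [-0.4, -0.5, -0.1]
opening: 0.602
grip_force: 0.0
```

```bash
python3 - <<'E'
from h import *
W=read_camera("wrist"); s=state(); print(s["eef_pos"],s["tcp_rot"],s["t"],s["opening"])
np.savez("w13.npz",**W)
p=w2px(W,[594.2,327.8,17]).round(); print(p)
x,y=map(int,p)
r=batfit(W,x-45,x+45,y-65,min(y+65,240)); print(r,look_for("battery_9v","wrist")[:2])
mx=W["frame"].max(2)
for q in range(y-66,min(y+60,262),6): print(q," ".join("%3d"%v for v in mx[q,x-54:x+55:6]))
E
```

```text
[594.31206861 327.79726357  69.28684974] [3.14080400e+00 6.42907357e-04 2.72904411e+00] 24.225 0.6001383651889255
[317. 203.]
((593.9459838867188, 336.1626892089844), (44.344478607177734, 59.233394622802734), 59.23889923095703) [{'xy': [316.7, 200.6], 'conf': 0.79}]
137 136  19  28 186 187 193 189 184 183 187 197 203 195 201 198 210 211 201 196
143  32  27  26 191 193 190 189 182 176 189 193 206 200 197 200 205 200 197 195
149  24  23 194 194 196 188 191 183 173 178 189 197 197 198 199 201 192 192 197
155  77 189 190 192 192 193 192 184 177 186 189 191 196 200 193 193 189 197 200
161 182 193 176 189 197 195 194 185 180 184 188 191 188 197 192 192 192 193 201
167 200 197 185 187 184 187 185 185 188 192 191 190 200 215 214 212 202 201 194
173 189 190 186 181  77  72 117  12  14  15  12  14 209 213 216 213 198 195 193
179 183 184 179 177  80  77  76  20  26  52 136  23 175 188 196 196 192 194 196
185 187 185 187 183  81  88  81  18 120 195  34  27 179 180 189 196 188 188 196
191 176 178 184 185  91  94  85  23  28 122  63  32 170 175 181 185 189 197 198
197 182 178 176 171  98  73  77  24  98  27 132  26 178 177 175 178 191 197 205
203 180 182 181 171  77  72  72  24  46 118  63  28 175 173 176 182 193 202 197
209 182 182 182 186  80  79  76  24 107  26  21  27 171 169 177 190 193 203 193
215 186 181 181 177  83  81  78 155 173 208 203 165 176 179 182 190 194 200 195
221 178 173 174 179  84  82  79 157 244 226 251 167 188 195 187 182 187 193 195
227 184 177 183 185 201 169  88 155 181 243 247 168 198 196 193 185 194 193 194
233 128 187 191 186 192 200 201 179 210 174 156 171 194 186 179 183 184 183  53
239  83 182 188 184 184 188 180 190 188 183 193 195 191 188 181 174 179 179  37
245  44 178 178 179 182 178 170 180 184 180 186 192 196 196 187 186 188 182  22
251  12 166 167 179 169 165 174 179 177 180 183 191 197 196 190 186 186 183  14
257  15 171 179 179 168 174 178 174 173 178 180 181 187 186 193 201 188 186   8
```

The battery is aligned and centred (columns 304–331, rows 170–234 against the target (317,203)). Descend and grip.

Request:
jog_arm(targets=[{"turn": [0, 0, 0], "slide": [0, 0, -40], "claw": 60}, {"turn": [0, 0, 0], "slide": [0, 0, -35], "claw": 60}, {"turn": [0, 0, 0], "slide": [0, 0, -19], "claw": 60}, {"turn": [0, 0, 0], "slide": [0, 0, 0], "claw": 60}, {"turn": [0, 0, 0], "slide": [0, 0, 0], "claw": 0}])

```text
t: 24.9
eef_pos: [594.9, 328.1, -24.2]
tcp_rot: [3.14, 0.001, 2.732]
ft_force: [0.9, 0.1, -0.2]
opening: 0.543
grip_force: 0.0
```

Request:
jog_arm(targets=[{"turn": [0, 0, 0], "slide": [0, 0, 0], "claw": 0}, {"turn": [0, 0, 0], "slide": [0, 0, 0], "claw": 0}, {"turn": [0, 0, 0], "slide": [0, 0, 0], "claw": 0}, {"turn": [0, 0, 0], "slide": [0, 0, 0], "claw": 0}])

```text
t: 25.4
eef_pos: [594.3, 328.0, -25.1]
tcp_rot: [3.141, 0.0, 2.732]
ft_force: [-1.1, -0.1, 5.0]
opening: 0.273
grip_force: 30.0
```

Request:
jog_arm(targets=[{"turn": [0, 0, 0], "slide": [0, 0, 20], "claw": 0}, {"turn": [0, 0, 0], "slide": [0, 0, 45], "claw": 0}, {"turn": [0, 0, 8.1], "slide": [4.8, -34, 0], "claw": 0}, {"turn": [0, 0, 8.1], "slide": [4.8, -34, 0], "claw": 0}, {"turn": [0, 0, 8.1], "slide": [4.8, -34, 0], "claw": 0}])

```text
t: 26.02
eef_pos: [608.8, 225.0, 40.7]
tcp_rot: [3.141, 0.001, -3.122]
ft_force: [1.2, -0.2, 0.0]
opening: 0.271
grip_force: 30.0
```

Request:
jog_arm(targets=[{"turn": [0, 0, 8.1], "slide": [4.8, -34, 0], "claw": 0}, {"turn": [0, 0, 8.1], "slide": [4.8, -34, 0], "claw": 0}, {"turn": [0, 0, 0], "slide": [0, 0, 0], "claw": 0}, {"turn": [0, 0, 0], "slide": [0, 0, 0], "claw": 0}])

```text
t: 26.52
eef_pos: [618.3, 158.3, 40.1]
tcp_rot: [3.141, 0.001, -2.846]
ft_force: [-0.6, 0.4, -1.5]
opening: 0.275
grip_force: 30.0
```

```bash
python3 - <<'E'
from h import *
W=read_camera("wrist"); s=state(); print(s["eef_pos"],s["tcp_rot"],s["t"],s["opening"])
np.savez("w14.npz",**W); cv2.imwrite("pics/w14.png",W["frame"])
hsv=cv2.cvtColor(W["frame"],cv2.COLOR_BGR2HSV)
m=(((hsv[...,0]<8)|(hsv[...,0]>172))&(hsv[...,1]>150)&(hsv[...,2]>60))
for r in range(20,245,20):
    k=np.where(m[r])[0]
    if len(k): print(r,k[0],k[-1],len(k))
for c in range(120,540,40):
    k=np.where(m[:245,c])[0]
    if len(k): print("c",c,k[0],k[-1],len(k))
R=cv2.getRotationMatrix2D((0,0),-17.05,1)[:,:2]
for p in((-63.5,95.5),(63.5,95.5),(-63.5,-95.5),(63.5,-95.5),(-63.5,45),(0,95.5)): print(p,w2px(W,[*(np.array([631.5,114.5])+R@np.array(p)),24]).round(1))
E
```

```text
[618.13421686 158.60754188  39.90765184] [ 3.14144992e+00  5.26046170e-04 -2.84507943e+00] 26.575 0.26857156479024274
120 90 395 306
140 92 394 13
160 96 393 55
180 99 392 118
200 103 391 220
220 106 390 169
240 110 389 57
c 120 120 126 7
c 160 119 233 19
c 200 119 233 29
c 240 119 244 81
c 280 119 233 30
c 320 118 203 39
c 360 118 232 26
(-63.5, 95.5) [394.6 121.5]
(63.5, 95.5) [384.5 300.2]
(-63.5, -95.5) [ 90.6 122.4]
(63.5, -95.5) [121.7 300.9]
(-63.5, 45) [314.2 121.7]
(0, 95.5) [389.2 217.4]
```

The red tray edges agree with the expected pose. Lower the battery into its pocket.

Request:
jog_arm(targets=[{"turn": [0, 0, 0], "slide": [0, -0.8, -20], "claw": 0}, {"turn": [0, 0, 0], "slide": [0, 0, -15], "claw": 0}, {"turn": [0, 0, 0], "slide": [0, 0, -8], "claw": 0}, {"turn": [0, 0, 0], "slide": [0, 0, -3], "claw": 0}, {"turn": [0, 0, 0], "slide": [0, 0, 0], "claw": 0}])

```text
t: 27.2
eef_pos: [618.3, 157.2, -6.5]
tcp_rot: [3.142, 0.0, -2.844]
ft_force: [1.0, -0.1, 0.1]
opening: 0.269
grip_force: 30.0
```

Request:
jog_arm(targets=[{"turn": [0, 0, 0], "slide": [0, 0, -2], "claw": 0}, {"turn": [0, 0, 0], "slide": [0, 0, 0], "claw": 0}])

```text
t: 27.45
eef_pos: [618.2, 157.0, -8.5]
tcp_rot: [3.142, 0.0, -2.844]
ft_force: [-0.4, 0.5, -0.4]
opening: 0.268
grip_force: 30.0
```

Request:
jog_arm(targets=[{"turn": [0, 0, 0], "slide": [0, 0, 0], "claw": 45}, {"turn": [0, 0, 0], "slide": [0, 0, 0], "claw": 45}, {"turn": [0, 0, 0], "slide": [0, 0, 15], "claw": 45}, {"turn": [0, 0, 0], "slide": [0, 0, 60], "claw": 60}, {"turn": [0, 0, -10.3], "slide": [-17, 24, 20], "claw": 80}])

```text
t: 28.08
eef_pos: [603.1, 180.5, 90.6]
tcp_rot: [3.141, 0.006, -3.029]
ft_force: [-0.7, 0.1, 0.4]
opening: 0.605
grip_force: 0.0
```

Request:
jog_arm(targets=[{"turn": [0, 0, -10.3], "slide": [-17, 24, 0], "claw": 80}, {"turn": [0, 0, -10.3], "slide": [-17, 24, 0], "claw": 80}, {"turn": [0, 0, -10.3], "slide": [-17, 24, 0], "claw": 80}, {"turn": [0, 0, -10.3], "slide": [-17, 24, 0], "claw": 80}, {"turn": [0, 0, -10.3], "slide": [-17, 26, 0], "claw": 80}])

```text
t: 28.7
eef_pos: [515.8, 303.8, 87.6]
tcp_rot: [3.14, 0.0, 2.354]
ft_force: [-0.0, 0.6, -0.3]
opening: 0.803
grip_force: 0.0
```

Request:
jog_arm(targets=[{"turn": [0, 0, 0], "slide": [0, 0, 0], "claw": 85}, {"turn": [0, 0, 0], "slide": [0, 0, 0], "claw": 85}])

```text
t: 28.95
eef_pos: [516.6, 302.8, 87.0]
tcp_rot: [3.141, 0.0, 2.364]
ft_force: [-0.1, -0.1, 0.7]
opening: 0.843
grip_force: 0.0
```

```bash
python3 - <<'E'
from h import *
W=read_camera("wrist"); s=state(); print(s["eef_pos"],s["tcp_rot"],s["t"],s["opening"])
np.savez("w15.npz",**W)
p=w2px(W,[516,303,19]).round(); print(p)
x,y=map(int,p)
P=blob(W,W["frame"].max(2)<48,x-75,x+75,y-70,min(y+70,235),19); print(cv2.minEnclosingCircle(P),cv2.fitEllipse(P))
mx=W["frame"].max(2)
for q in range(y-66,min(y+66,262),6): print(q," ".join("%3d"%v for v in mx[q,x-66:x+67:6]))
E
```

```text
[516.702126   302.51443566  86.86910394] [3.14091847e+00 3.91760442e-04 2.36248582e+00] 29.0 0.851069896654245
[317. 197.]
((515.7662963867188, 304.8743591308594), 31.171552658081055) ((514.1929931640625, 303.6279602050781), (57.13437271118164, 59.563045501708984), 61.17039489746094)
131 156 160 155 147 147 144 154 157 167 170 171 163 157 156 153 157 163 151 155 163 162 156 165
137 158 164 153 147 156 155 153 153 169 157 155 158 143 147 152 163 160 158 160 168 165 162 163
143 154 156 144 148 146 143 143 151 152 148 148 142 146 146 155 161 173 162 157 162 157 162  72
149 160 156 142 148 145 136 140 143 147 146 152 148 151 149 158 158 161 151 140 158 158  68  67
155 156 158 148 153 152 143 142 145 151 154 150 153 162 158 153 152 158 157 158 160 165  68  67
161 150 151 159 157 157 149 152 149 160   9  15  19  16  54 158 160 152 156 163 165 178  69  73
167 156 159 162 161 154 164 165  36  22  18  19  19  21  22  23 154 156 161 167 172 175 174 149
173 158 158 158 156 162 105  64  19  16  19 154 145 150  21  19  15 167 169 169 175 169 168 177
179 158 157 154 156  69  69  16  18 165 152  67
[... 596 characters left out ...]
 155 154 162 157 154 148 149
221 153 154 162 163 169  91  75  46  21  19  21  20  15  15  17  10 166 159 153 143 144 145 155
227 158 153 160 163 166 167  90  71  70  23  21  23  14 136 156 160 161 153 144 155 162 159 152
233 154  66  68  72 170 170 164 168 168 170 167 161 161 155 154 150 150 156 159 148 165 170 162
239  69  69  71 106 164 165 164 170 163 167 172 167 159 155 161 160 152 149 153 153 155 149 150
245  65  66  72 136 163 160 168 163 156 164 173 173 164 167 171 171 151 151 151 145 141 139 147
251  70  69  66  72 169 170 163 156 158 159 154 152 156 169 175 182 164 149 153 149 157 152 157
257  67  68 165 165 166 166 165 170 166 167 161 154 152 165 163 164 170 158 150 150 150 162 157
```

Request:
jog_arm(targets=[{"turn": [0, 0, 0], "slide": [-1.5, 1.3, -40], "claw": 85}, {"turn": [0, 0, 0], "slide": [0, 0, -40], "claw": 85}, {"turn": [0, 0, 0], "slide": [0, 0, -31.5], "claw": 85}, {"turn": [0, 0, 0], "slide": [0, 0, 0], "claw": 85}, {"turn": [0, 0, 0], "slide": [0, 0, 0], "claw": 50}])

```text
t: 29.62
eef_pos: [515.5, 304.2, -24.0]
tcp_rot: [3.14, 0.0, 2.361]
ft_force: [0.1, 0.4, 0.0]
opening: 0.791
grip_force: 0.0
```

Request:
jog_arm(targets=[{"turn": [0, 0, 0], "slide": [0, 0, 0], "claw": 40}, {"turn": [0, 0, 0], "slide": [0, 0, 0], "claw": 30}, {"turn": [0, 0, 0], "slide": [0, 0, 0], "claw": 20}])

```text
t: 30.0
eef_pos: [515.2, 304.5, -24.1]
tcp_rot: [3.14, 0.001, 2.361]
ft_force: [0.6, -1.1, 7.0]
opening: 0.591
grip_force: 30.0
```

Gripped at 56 mm. Lift and check that the tape is centred and level in the fingers.

Request:
jog_arm(targets=[{"turn": [0, 0, 0], "slide": [0, 0, 15], "claw": 20}, {"turn": [0, 0, 0], "slide": [0, 0, 40], "claw": 20}, {"turn": [0, 0, 0], "slide": [0, 0, 30], "claw": 20}, {"turn": [0, 0, 0], "slide": [0, 0, 0], "claw": 20}])

```text
t: 30.5
eef_pos: [515.7, 304.9, 62.8]
tcp_rot: [3.137, 0.002, 2.361]
ft_force: [-0.7, 0.5, -0.5]
opening: 0.591
grip_force: 30.0
```

```bash
python3 - <<'E'
from h import *
W=read_camera("wrist"); s=state(); print(s["eef_pos"],s["tcp_rot"],s["t"],s["opening"],s["grip_force"])
np.savez("w16.npz",**W); cv2.imwrite("pics/w16.png",W["frame"])
e=s["eef_pos"]; p=w2px(W,[e[0],e[1],e[2]+33.6-9+19]).round(); print(p)
x,y=map(int,p); mx=W["frame"].max(2)
for q in range(y-80,y+50,6): print(q," ".join("%3d"%v for v in mx[q,x-96:x+97:8]))
E
```

```text
[514.92161375 304.54912675  61.12665176] [3.13946442e+00 7.46360911e-04 2.36058293e+00] 30.55 0.5920590648578443 29.990316620926478
[316. 254.]
174 153 150 159 165 170 179 171 171 174 173 169 163 162 162 157 166 168 173 181 189 186  87  78 181 186
180 152 154 161 170 171 170 171 176 177 171 169 163 166 167 161 171 181 181 183 184 183 188 176 175 184
186 163 168 169 167 173 168 171 170 177 176 167 172 172 172 176 174 177 180 180 178 172 182 181 181 179
192 171 177 168 168 169 170 171 169 179 174 171 168 171 175 183 174 177 177 180 169 167 174 186 177 175
198 182 173 173 171 171 172 167 167 180 172  12  12  15  16  13 140 174 171 175 164 159 169 176 177 181
204 188 172 173 176 176 169 167 168 101   7  10  16  20  21  19  18  41 172 172 167 161 165 172 175 179
210 124  81  72  71  71 169 179 168  11  29  21  19  19  23  23  26  10 132 169 177 163 163 168 174 189
216  74  79  76  71  73  74 178  12  20  18  23  15  23  25  21  20  23  20 172 176 164 171 169 173 191
222  69  70  79  73  71  74 111  17  23  20  46 186 185 164 149  17  23  23 163 174 164 165 170 176 165
228 123 171 148  72 
[... 631 characters left out ...]
  10  10  56  76 167 169 164 172 183 144  58  19  11  16   8  10  10  10 173
270   7  11   9  18  13  10  13   8  59  57  68 171 166 168  84  55  62  13  13  11  13  11  17  14  10
276   6   9   9   9  12  17  15   7  71  61  61  58  62  57  59  59  70   7  14 118  10  12   6   8   8
282  47  45  47  46  46  46  43  44  46  46  44  44  48  45  43  45  49  44  42  44  47  49  44  33  32
288  66  67  68  69  69  65  71  72  69  69  67  70  71  68  67  69  70  67  72  70  70  71  67  67  39
294 109 105 107 107 107 108 111 113 115 115 113 115 115 116 117 117 116 117 116 122 121 124 119 121 121
300  87  92  91  87  88  91  92  91  89  88  92  96  90  91  93  93  91  93  94  93  92  92  91  93  90
```

The tape sits centred in the fingers (top edge at row 197, hole columns 284–348 about column 316). Carry it to the blue tray.

Request:
jog_arm(targets=[{"turn": [0, 0, 0], "slide": [16, -48, 0], "claw": 20}, {"turn": [0, 0, 0], "slide": [16, -48, 0], "claw": 20}, {"turn": [0, 0, 0], "slide": [16, -48, 0], "claw": 20}, {"turn": [0, 0, 0], "slide": [16, -48, 0], "claw": 20}, {"turn": [0, 0, 0], "slide": [16, -48, 0], "claw": 20}])

```text
t: 31.18
eef_pos: [594.4, 62.7, 58.7]
tcp_rot: [-3.14, -0.001, 2.361]
ft_force: [0.9, 0.4, -1.3]
opening: 0.592
grip_force: 30.0
```

Request:
jog_arm(targets=[{"turn": [0, 0, 0], "slide": [16, -48, 0], "claw": 20}, {"turn": [0, 0, 0], "slide": [16, -48, 0], "claw": 20}, {"turn": [0, 0, 0], "slide": [15, -48, 0], "claw": 20}, {"turn": [0, 0, 0], "slide": [0, 0, 0], "claw": 20}, {"turn": [0, 0, 0], "slide": [0, 0, 0], "claw": 20}])

```text
t: 31.8
eef_pos: [640.8, -79.2, 58.8]
tcp_rot: [-3.141, -0.002, 2.36]
ft_force: [0.5, 1.1, -0.5]
opening: 0.59
grip_force: 30.0
```

```bash
python3 - <<'E'
from h import *
W=read_camera("wrist"); s=state(); print(s["eef_pos"],s["tcp_rot"],s["t"],s["opening"],s["grip_force"])
np.savez("w17.npz",**W); cv2.imwrite("pics/w17.png",W["frame"])
h=cv2.cvtColor(W["frame"],cv2.COLOR_BGR2HSV)
m=((h[...,0]>95)&(h[...,0]<130)&(h[...,1]>150)&(h[...,2]>60)).astype(np.uint8); m[225:]=0
R=cv2.getRotationMatrix2D((0,0),-10.5,1)[:,:2]
for p in((-63.5,112),(63.5,112),(-63.5,0),(-63.5,-112),(0,112)): print(p,w2px(W,[*(np.array([638.6,-138.5])+R@np.array(p)),24]).round(1))
for r in range(10,225,15):
    k=np.where(m[r])[0]
    if len(k): print(r,k[0],k[-1],len(k))
for c in range(60,600,40):
    k=np.where(m[:,c])[0]
    if len(k): print("c",c,k[0],k[-1],len(k))
E
```

```text
[640.90719709 -78.63242378  59.08355313] [-3.14092288e+00 -1.52460905e-03  2.36108820e+00] 31.85 0.5926480848629775 29.99057577313124
(-63.5, 112) [268.8  83.2]
(63.5, 112) [417.9 189.1]
(-63.5, 0) [186.5 215.3]
(-63.5, -112) [118.7 324.2]
(0, 112) [346.3 138.3]
85 264 274 11
100 255 295 17
115 246 316 17
130 236 337 17
145 227 358 15
160 218 380 25
175 208 401 84
190 199 417 77
205 190 405 43
220 181 393 13
c 180 221 224 4
c 220 156 167 12
c 260 92 103 12
c 300 104 196 38
c 340 132 199 34
c 380 160 167 6
```

Tray edges match within 1–2 mm. Lower the tape.

Request:
jog_arm(targets=[{"turn": [0, 0, 0], "slide": [0.7, -1, -30], "claw": 20}, {"turn": [0, 0, 0], "slide": [0, 0, -20], "claw": 20}, {"turn": [0, 0, 0], "slide": [0, 0, -10], "claw": 20}, {"turn": [0, 0, 0], "slide": [0, 0, 0], "claw": 20}, {"turn": [0, 0, 0], "slide": [0, 0, -4], "claw": 20}])

```text
t: 32.48
eef_pos: [642.9, -80.7, -3.4]
tcp_rot: [3.141, 0.001, 2.361]
ft_force: [-0.0, -1.9, 0.1]
opening: 0.59
grip_force: 30.0
```

Request:
jog_arm(targets=[{"turn": [0, 0, 0], "slide": [0, 0, 0], "claw": 20}, {"turn": [0, 0, 0], "slide": [0, 0, 0], "claw": 20}])

```text
t: 32.72
eef_pos: [642.5, -80.7, -3.8]
tcp_rot: [3.141, 0.0, 2.36]
ft_force: [0.3, -0.2, -1.6]
opening: 0.591
grip_force: 30.0
```

Request:
jog_arm(targets=[{"turn": [0, 0, 0], "slide": [0, 0, -2], "claw": 20}, {"turn": [0, 0, 0], "slide": [0, 0, -1.5], "claw": 20}, {"turn": [0, 0, 0], "slide": [0, 0, 0], "claw": 20}])

```text
t: 33.1
eef_pos: [642.2, -80.6, -7.8]
tcp_rot: [-3.142, -0.0, 2.361]
ft_force: [-0.6, 0.1, -0.3]
opening: 0.593
grip_force: 30.0
```

Request:
jog_arm(targets=[{"turn": [0, 0, 0], "slide": [0, 0, 0], "claw": 78}, {"turn": [0, 0, 0], "slide": [0, 0, 0], "claw": 78}, {"turn": [0, 0, 0], "slide": [0, 0, 20], "claw": 78}, {"turn": [0, 0, 0], "slide": [0, 0, 50], "claw": 78}, {"turn": [0, 0, 0], "slide": [-18, 48, 30], "claw": 60}])

```text
t: 33.72
eef_pos: [625.8, -34.3, 95.8]
tcp_rot: [3.139, 0.004, 2.357]
ft_force: [-0.1, 0.4, -0.3]
opening: 0.725
grip_force: 0.0
```

```bash
python3 - <<'E'
from h import *
W=read_camera("wrist"); s=state(); print(s["eef_pos"],s["tcp_rot"],s["t"],s["opening"],s["grip_force"])
T=read_camera("top"); cv2.imwrite("pics/t18.png",T["frame"]); np.savez("t18.npz",**T)
f=T["frame"]; mx=f.max(2); h=cv2.cvtColor(f,cv2.COLOR_BGR2HSV)
R=cv2.getRotationMatrix2D((0,0),-10.5,1)[:,:2]
p=w2px(T,[*(np.array([639.5,-140.5])+R@np.array([14,57])),35]).round(); print(p); x,y=map(int,p)
for q in range(y-26,y+27,3): print(q," ".join("%3d%s"%(mx[q,c],"b" if h[q,c,1]>130 else " ") for c in range(x-28,x+29,3)))
E
```

```text
[623.93749352 -28.15059509  99.00465945] [3.13742748 0.00373806 2.3606548 ] 33.775 0.6867428319120524 0.0
[432. 143.]
117 112  139  129  128  129  131   75  143  150  142  110   88   85   85   83   82   79   74   76 
120 108  143  128  131  128  129   71  122   93   82   85   81   75   73   74   74   72   70   71 
123 113  136  133  131  131  124   86   88   81  128  106   73   72   81   92  101  102   97   86 
126 113  142  134  134  135   99   82   77   75   88   99  115  124  124  122  118  118  116  114 
129 116  133  135  136  118   75   71   89  118  122  122  121  119  120  123  120  118  117  113 
132 132  136  132  136  103   70  109  122  124  122  124  124  120  122  119  120  117  117  112 
135 136  131  131  131  132  110  123  124  123  122  124  123  122  123  124  119  118  118  116 
138 139  127  128  125  123  124  122  122  123  125  125  127  121  122  117  120  118  119  113 
141 129  118  120  118  119  124  124  121  120  122  125  120  123  121  121  120  120  116  115 
144 123  120  120  121  123  123  124  124  125  126  126  126  123  119  121  119  122  116  120 
147 119  116  114  119  124  124  125  125  126  126  126  124  123  123  123  123  117  116  117 
150 112  114  113  119  124  124  124  125  128  124  124  124  125  122  120  120  117  121  115 
153 106  108  120  120  125  124  126  127  128  126  125  124  122  117  122  119  117  118  119 
156 104  110  120  124  122  125  125  126  124  122  125  123  123  122  120  121  118  117  118 
159  96  116  123  124  127  127  127  127  126  126  126  124  124  119  121  121  120  117  118 
162  97  116  122  125  127  130  126  129  125  126  121  125  123  122  119  121  118  122  119 
165 108  123  123  125  128  128  127  126  125  127  123  124  123  122  123  122  121  118  118 
168 113  125  126  127  127  128  126  124  128  121  126  123  121  120  122  120  121  119  116
```

Request:
jog_arm(targets=[{"turn": [0, 0, -3.3], "slide": [-7.7, 51, 0], "claw": 60}, {"turn": [0, 0, -3.3], "slide": [-7.7, 51, 0], "claw": 60}, {"turn": [0, 0, -3.3], "slide": [-7.7, 51, 0], "claw": 60}, {"turn": [0, 0, -3.3], "slide": [-7.7, 51, 0], "claw": 60}, {"turn": [0, 0, -3.3], "slide": [-7.7, 51, 0], "claw": 60}])

```text
t: 34.45
eef_pos: [585.8, 223.8, 93.4]
tcp_rot: [3.141, 0.0, 2.071]
ft_force: [0.8, -0.8, 0.3]
opening: 0.602
grip_force: 0.0
```

Request:
jog_arm(targets=[{"turn": [0, 0, -3.3], "slide": [-7.7, 51, 0], "claw": 60}, {"turn": [0, 0, -3.3], "slide": [-7.7, 51, 0], "claw": 60}, {"turn": [0, 0, -3.3], "slide": [-7.7, 51, 0], "claw": 60}, {"turn": [0, 0, -3.3], "slide": [-7.7, 51, 0], "claw": 60}, {"turn": [0, 0, 0], "slide": [0, 0, 0], "claw": 60}])

```text
t: 35.08
eef_pos: [554.1, 429.4, 92.9]
tcp_rot: [3.141, -0.001, 1.845]
ft_force: [0.8, 0.9, -0.9]
opening: 0.6
grip_force: 0.0
```

Request:
jog_arm(targets=[{"turn": [0, 0, 0], "slide": [0, 0, 0], "claw": 60}])

```text
t: 35.2
eef_pos: [555.1, 425.9, 92.8]
tcp_rot: [3.141, 0.0, 1.843]
ft_force: [-0.0, -0.8, 0.1]
opening: 0.599
grip_force: 0.0
```

```bash
cat >> h.py <<'E'
def topcheck():
    T=read_camera("top"); f=T["frame"]; mx=f.max(2); h=cv2.cvtColor(f,cv2.COLOR_BGR2HSV)
    return T,mx,h
E
python3 - <<'E'
from h import *
W=read_camera("wrist"); s=state(); print(s["eef_pos"],s["tcp_rot"],s["t"],s["opening"])
np.savez("w19.npz",**W); cv2.imwrite("pics/w19.png",W["frame"])
print([(d["xy"],round(d["conf"],2),px2w(W,d["xy"],33)[:2].round(1)) for d in look_for("brass_coupler","wrist")])
p=w2px(W,[555,428,66]).round(); print(p); x,y=map(int,p)
h=cv2.cvtColor(W["frame"],cv2.COLOR_BGR2HSV)
m=((h[...,0]>8)&(h[...,0]<30)&(h[...,1]>90)).astype(np.uint8); m[235:]=0
n,l,st,ce=cv2.connectedComponentsWithStats(m); print([(st[i].tolist(),ce[i].round(1).tolist()) for i in range(1,n) if st[i,4]>60])
cs=[c for c in cv2.findContours(m,cv2.RETR_EXTERNAL,cv2.CHAIN_APPROX_NONE)[0]]
T,mx,hh=topcheck(); cv2.imwrite("pics/t19.png",T["frame"]); np.savez("t19.npz",**T)
S=read_camera("scene"); cv2.imwrite("pics/s19.png",S["frame"])
cv2.imwrite("pics/chk.png",np.hstack([cv2.resize(T["frame"][95:195,290:530],(480,200),interpolation=cv2.INTER_CUBIC)]))
E
```

```text
[555.37712977 425.41196252  92.73452462] [3.14147159e+00 2.42695872e-04 1.84194402e+00] 35.25 0.6020215275842291
[([314.0, 209.0], 0.83, array([554.3, 418. ]))]
[318. 210.]
[([396, 0, 24, 12, 100], [408.6, 3.9]), ([419, 0, 173, 61, 1134], [502.1, 30.7]), ([567, 60, 24, 27, 177], [579.2, 72.5]), ([541, 83, 40, 72, 570], [559.0, 116.0]), ([528, 151, 21, 24, 161], [537.7, 163.5]), ([422, 165, 41, 67, 1123], [442.3, 199.2]), ([448, 164, 18, 58, 128], [460.6, 191.0]), ([294, 181, 36, 53, 1508], [312.2, 208.1])]
```

```bash
python3 - <<'E'
from h import *
W=dict(np.load("w19.npz")); 
print(px2w(W,(312,216),66),px2w(W,(312,196),0))
for X in ((555,425),(553,424),(551.5,423)):
    t=w2px(W,[*X,66]);b=w2px(W,[*X,0]); print(X,t,b)
h=cv2.cvtColor(W["frame"],cv2.COLOR_BGR2HSV); mx=W["frame"].max(2)
for r in range(174,244,4): print(r," ".join("%3d/%3d"%(mx[r,c],h[r,c,1]) for c in range(284,345,5)))
E
```

```text
[551.77031884 422.62627468  66.        ] [551.84128079 419.33964091   0.        ]
(555, 425) [317.2857263  214.09261873] [317.08247051 191.02642937]
(553, 424) [314.18717607 214.66706698] [314.62840041 191.48973145]
(551.5, 423) [311.77179944 215.42053328] [312.7149     192.09764432]
174 182/ 35 186/ 37 181/ 34 175/ 36 175/ 35 171/ 36 179/ 36 186/ 34 191/ 35 196/ 34 197/ 34 192/ 33 187/ 34
178 179/ 36 182/ 35 179/ 38 171/ 36 174/ 38 172/ 37 179/ 37 186/ 36 187/ 37 193/ 36 188/ 34 191/ 35 186/ 37
182 177/ 39 180/ 37 177/ 39 178/ 37 175/ 38 150/141 172/153 172/102 189/ 35 194/ 37 186/ 34 194/ 35 181/ 37
186 181/ 35 180/ 34 180/ 35 179/ 38 174/155 178/155 188/152 234/143 179/ 83 195/ 31 190/ 36 190/ 38 177/ 33
190 180/ 37 184/ 36 182/ 35 108/ 47 110/160 149/154 171/154 174/155 227/149 193/ 34 194/ 37 192/ 37 189/ 35
194 185/ 36 187/ 37 188/ 37 127/141 180/152 211/153 212/154 228/148 174/149 194/ 35 186/ 36 191/ 35 188/ 34
198 187/ 37 192/ 36 180/ 37 118/153 122/157 145/155 168/146 171/151 225/150 195/ 35 188/ 34 186/ 34 189/ 36
202 183/ 39 189/ 36 127/ 36 123/155 195/153 230/146 233/143
[... 428 characters left out ...]
/121  87/149 204/154 211/152 211/ 34 198/ 33 189/ 35
222  85/ 33  85/ 39  81/ 35 201/152 228/150 231/144 213/151 153/152 209/151 187/ 75 201/ 38 197/ 34 197/ 38
226  78/ 43  82/ 31  86/ 33 188/153 207/150 243/139 222/149 208/152 203/155 190/ 35 191/ 37 186/ 36 190/ 36
230  77/ 40  81/ 35  86/ 33  82/ 37 186/156 197/155 201/152 199/154 179/ 50 191/ 35 187/ 37 180/ 31 185/ 39
234  81/ 28  77/ 40  82/ 40 108/ 38 194/ 34 180/ 50 185/ 54 186/ 37 188/ 37 185/ 36 186/ 34 185/ 37 186/ 34
238  84/ 33  82/ 37  83/ 34  83/ 40 199/ 33 201/ 37 196/ 34 189/ 36 187/ 33 191/ 35 186/ 36 187/ 37 182/ 34
242  86/ 42  81/ 44  86/ 44 190/ 36 200/ 34 201/ 34 196/ 34 184/ 35 189/ 35 189/ 38 191/ 35 188/ 34 177/ 35
```

Request:
jog_arm(targets=[{"turn": [0, 0, 0], "slide": [-2.8, -3, -10], "claw": 60}, {"turn": [0, 0, 0], "slide": [0, 0, -40], "claw": 60}, {"turn": [0, 0, 0], "slide": [0, 0, -40], "claw": 60}, {"turn": [0, 0, 0], "slide": [0, 0, -4], "claw": 60}, {"turn": [0, 0, 0], "slide": [0, 0, 0], "claw": 60}])

```text
t: 36.02
eef_pos: [552.6, 423.3, -1.0]
tcp_rot: [3.141, -0.0, 1.842]
ft_force: [-0.7, 0.9, 0.7]
opening: 0.601
grip_force: 0.0
```

Request:
jog_arm(targets=[{"turn": [0, 0, 0], "slide": [0, 0, 0], "claw": 20}, {"turn": [0, 0, 0], "slide": [0, 0, 0], "claw": 15}, {"turn": [0, 0, 0], "slide": [0, 0, 0], "claw": 10}, {"turn": [0, 0, 0], "slide": [0, 0, 0], "claw": 5}])

```text
t: 36.52
eef_pos: [552.3, 423.5, -1.2]
tcp_rot: [3.141, -0.0, 1.842]
ft_force: [-0.6, -0.6, 3.7]
opening: 0.265
grip_force: 30.0
```

Request:
jog_arm(targets=[{"turn": [0, 0, 0], "slide": [0, 0, 20], "claw": 5}, {"turn": [0, 0, 0], "slide": [0, 0, 45], "claw": 5}, {"turn": [0, 0, 0], "slide": [5.5, -52, 0], "claw": 5}, {"turn": [0, 0, 0], "slide": [5.5, -52, 0], "claw": 5}, {"turn": [0, 0, 0], "slide": [5.5, -52, 0], "claw": 5}])

```text
t: 37.15
eef_pos: [568.9, 266.0, 64.8]
tcp_rot: [3.14, -0.0, 1.843]
ft_force: [-0.3, 0.1, -1.7]
opening: 0.265
grip_force: 30.0
```

Request:
jog_arm(targets=[{"turn": [0, 0, 0], "slide": [5.5, -52, 0], "claw": 5}, {"turn": [0, 0, 0], "slide": [5.5, -52, 0], "claw": 5}, {"turn": [0, 0, 0], "slide": [5.5, -52, 0], "claw": 5}, {"turn": [0, 0, 0], "slide": [5.5, -52, 0], "claw": 5}, {"turn": [0, 0, 0], "slide": [5.5, -52, 0], "claw": 5}])

```text
t: 37.78
eef_pos: [596.6, 5.6, 64.7]
tcp_rot: [3.14, 0.0, 1.842]
ft_force: [0.5, -0.1, -1.9]
opening: 0.266
grip_force: 30.0
```

Request:
jog_arm(targets=[{"turn": [0, 0, 0], "slide": [5.5, -52, 0], "claw": 5}, {"turn": [0, 0, 0], "slide": [5.5, -52, 0], "claw": 5}, {"turn": [0, 0, 0], "slide": [6, -52, 0], "claw": 5}, {"turn": [0, 0, 0], "slide": [5.5, -54, 0], "claw": 5}, {"turn": [0, 0, 0], "slide": [0, 0, 0], "claw": 5}])

```text
t: 38.4
eef_pos: [618.9, -206.5, 64.3]
tcp_rot: [3.14, 0.001, 1.838]
ft_force: [-0.1, 0.4, -1.8]
opening: 0.265
grip_force: 30.0
```

Request:
jog_arm(targets=[{"turn": [0, 0, 0], "slide": [0, 0, 0], "claw": 5}])

```text
t: 38.52
eef_pos: [618.6, -202.5, 64.0]
tcp_rot: [3.141, -0.0, 1.842]
ft_force: [0.3, -0.0, -1.8]
opening: 0.263
grip_force: 30.0
```

```bash
python3 - <<'E'
from h import *
W=read_camera("wrist"); s=state(); print(s["eef_pos"],s["tcp_rot"],s["t"],s["opening"],s["grip_force"])
np.savez("w20.npz",**W); cv2.imwrite("pics/w20.png",W["frame"])
R=cv2.getRotationMatrix2D((0,0),-10.5,1)[:,:2]
for p,z in(((-31,-60),23),((-63.5,0),24),((-63.5,-60),24),((63.5,112),24),((-63.5,112),24),((63.5,0),24),((14,57),35)): print(p,w2px(W,[*(np.array([638.6,-138.5])+R@np.array(p)),z]).round(1))
h=cv2.cvtColor(W["frame"],cv2.COLOR_BGR2HSV)
m=((h[...,0]>95)&(h[...,0]<130)&(h[...,1]>150)&(h[...,2]>60))
for r in range(5,245,15):
    k=np.where(m[r])[0]
    if len(k): print(r,k[0],k[-1],len(k))
E
```

```text
[ 618.62639136 -201.90087713   63.9082197 ] [ 3.14143620e+00 -1.16190561e-04  1.84255824e+00] 38.575 0.26498551452062363 29.999706745147705
(-31, -60) [318.1 208. ]
(-63.5, 0) [279.2 122.6]
(-63.5, -60) [274.5 204.8]
(63.5, 112) [494.3 -43.2]
(-63.5, 112) [289.9 -64. ]
(63.5, 0) [458.9 138.5]
(14, 57) [406.  42.]
5 283 485 30
20 282 482 29
35 281 479 57
50 280 476 58
65 280 473 44
80 279 470 26
95 278 467 49
110 277 464 78
125 276 462 114
140 276 459 112
155 275 456 73
170 274 453 44
185 273 450 65
200 272 447 92
215 272 444 60
230 271 441 24
```

View pics/w20.png

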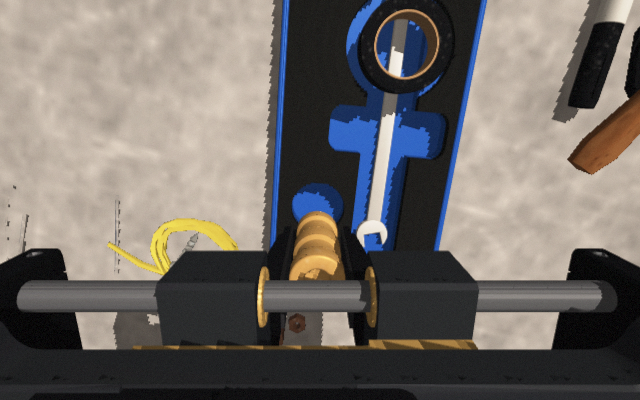

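The last view shows the spanner in its groove and the tape seated at (406,43), against an expected (406,42). The bore is centred at (318,207), right where the coupler is aimed. Lower it.

Request:
jog_arm(targets=[{"turn": [0, 0, 0], "slide": [0.4, -1, -30], "claw": 5}, {"turn": [0, 0, 0], "slide": [0, 0, -8], "claw": 5}, {"turn": [0, 0, 0], "slide": [0, 0, 0], "claw": 5}, {"turn": [0, 0, 0], "slide": [0, 0, -7], "claw": 5}, {"turn": [0, 0, 0], "slide": [0, 0, -7], "claw": 5}])

```text
t: 39.2
eef_pos: [619.4, -203.7, 11.6]
tcp_rot: [3.141, 0.001, 1.842]
ft_force: [-0.1, 0.1, -1.9]
opening: 0.266
grip_force: 30.0
```

Request:
jog_arm(targets=[{"turn": [0, 0, 0], "slide": [0, 0, -4], "claw": 5}, {"turn": [0, 0, 0], "slide": [0, 0, -2], "claw": 5}, {"turn": [0, 0, 0], "slide": [0, 0, 0], "claw": 5}])

```text
t: 39.58
eef_pos: [619.1, -203.7, 5.3]
tcp_rot: [3.142, -0.0, 1.842]
ft_force: [-0.9, 0.1, -2.4]
opening: 0.267
grip_force: 30.0
```

Release and clear the arm.

Request:
jog_arm(targets=[{"turn": [0, 0, 0], "slide": [0, 0, -0.5], "claw": 5}, {"turn": [0, 0, 0], "slide": [0, 0, 0], "claw": 45}, {"turn": [0, 0, 0], "slide": [0, 0, 0], "claw": 50}, {"turn": [0, 0, 0], "slide": [0, 0, 0], "claw": 50}, {"turn": [0, 0, 0], "slide": [0, 0, 20], "claw": 50}])

```text
t: 40.2
eef_pos: [618.4, -203.4, 24.5]
tcp_rot: [-3.14, -0.002, 1.842]
ft_force: [-0.1, 1.4, 0.4]
opening: 0.497
grip_force: 0.0
```

Request:
jog_arm(targets=[{"turn": [0, 0, 0], "slide": [0, 0, 45], "claw": 50}, {"turn": [0, 0, 0], "slide": [-35, 0, 30], "claw": 50}, {"turn": [0, 0, 0], "slide": [-55, 0, 0], "claw": 50}, {"turn": [0, 0, 0], "slide": [-55, 0, 0], "claw": 50}, {"turn": [0, 0, 0], "slide": [-20, 0, 0], "claw": 50}])

```text
t: 40.83
eef_pos: [451.9, -203.4, 101.5]
tcp_rot: [3.141, 0.001, 1.841]
ft_force: [0.4, -0.2, -0.6]
opening: 0.498
grip_force: 0.0
```

```bash
python3 - <<'E'
from h import *
T=read_camera("top"); S=read_camera("scene"); s=state(); print(s["eef_pos"],s["t"])
cv2.imwrite("pics/t21.png",T["frame"]); cv2.imwrite("pics/s21.png",S["frame"])
R=lambda a:cv2.getRotationMatrix2D((0,0),-a,1)[:,:2]
B=(np.array([639.,-139.3]),10.5); D=(np.array([632.,114.]),17.05)
exp={"long_spanner":(B,(14,0),10),"black_tape":(B,(14,57),30),"brass_coupler":(B,(-31,-60),42),"short_spanner":(D,(0,0),10),"battery_9v":(D,(0,45),30),"glue_bottle":None}
for n,e in exp.items():
    for k,c in(("top",T),("scene",S)):
        q=None if e is None else w2px(c,[*(e[0][0]+R(e[0][1])@np.array(e[1])),e[2]]).round(1)
        print(n,k,q,[(np.round(d["xy"],1).tolist(),round(d["conf"],2)) for d in look_for(n,k)[:2]])
# tape and coupler/battery blobs in both, compared with seated tops
for k,c in(("top",T),("scene",S)):
    f=c["frame"]; h=cv2.cvtColor(f,cv2.COLOR_BGR2HSV)
    m=((h[...,0]>8)&(h[...,0]<30)&(h[...,1]>90)).astype(np.uint8)
    for nm,z in(("coupler",(6,72)),):
        P=[w2px(c,[*(B[0]+R(10.5)@np.array([-31,-60])),zz]).round(1) for zz in z]; print(k,"coupler axis",P)
        n_,l,st,ce=cv2.connectedComponentsWithStats(m); print([(st[i].tolist(),ce[i].round(1).tolist()) for i in range(1,n_) if st[i,4]>20 and np.hypot(*(ce[i]-P[1]))<40])
E
```

```text
[ 452.93051655 -203.74957869  101.4223246 ] 40.925
long_spanner top [453.3 140.9] [([462.6, 135.9], 0.74)]
long_spanner scene [449.8 274.5] [([480.5, 295.0], 0.47)]
black_tape top [430.5 143.5] [([437.0, 136.3], 0.97)]
black_tape scene [429.2 250.4] []
brass_coupler top [487.7 152.3] [([488.2, 152.4], 0.5)]
brass_coupler scene [466.6 300.2] [([467.0, 298.9], 0.94)]
short_spanner top [344.3 150. ] [([350.8, 146.4], 0.64)]
short_spanner scene [368.8 198.7] []
battery_9v top [325.3 153.9] [([418.0, 277.2], 0.8), ([326.8, 152.9], 0.63)]
battery_9v scene [354.7 183.2] [([290.9, 309.0], 0.78)]
glue_bottle top None [([222.7, 226.0], 0.69)]
glue_bottle scene None [([250.8, 148.4], 0.6)]
top coupler axis [array([482.6, 155.5]), array([492.3, 149.5])]
[([479, 142, 22, 18, 254], [489.6, 150.6])]
scene coupler axis [array([460.9, 310.1]), array([471.6, 291.3])]
[([439, 280, 8, 10, 40], [443.0, 284.4]), ([457, 286, 24, 31, 446], [468.4, 300.2])]
```

The coupler and battery agree with expectation. I'll check the tape and battery numerically from close above.

Request:
jog_arm(targets=[{"turn": [0, 0, 0], "slide": [30, 50, 10], "claw": 50}, {"turn": [0, 0, 0], "slide": [30, 50, 10], "claw": 50}, {"turn": [0, 0, 0], "slide": [40, 45, 0], "claw": 50}, {"turn": [0, 0, 0], "slide": [40, 40, 0], "claw": 50}, {"turn": [0, 0, 0], "slide": [30, 20, 0], "claw": 50}])

```text
t: 42.15
eef_pos: [625.4, 3.7, 119.7]
tcp_rot: [3.141, -0.0, 1.844]
ft_force: [0.3, 0.2, 0.1]
opening: 0.5
grip_force: 0.0
```

Request:
jog_arm(targets=[{"turn": [0, 0, 0], "slide": [0, -30, 0], "claw": 50}, {"turn": [0, 0, 0], "slide": [0, 0, 0], "claw": 50}, {"turn": [0, 0, 0], "slide": [0, 0, 0], "claw": 50}])

```text
t: 42.52
eef_pos: [623.9, -28.5, 119.8]
tcp_rot: [-3.141, -0.0, 1.842]
ft_force: [0.6, -0.4, 0.1]
opening: 0.503
grip_force: 0.0
```

```bash
python3 - <<'E'
from h import *
W=read_camera("wrist"); s=state(); print(s["eef_pos"],s["t"]); np.savez("w22.npz",**W)
R=lambda a:cv2.getRotationMatrix2D((0,0),-a,1)[:,:2]
mx=W["frame"].max(2); h=cv2.cvtColor(W["frame"],cv2.COLOR_BGR2HSV)
def grid(x,y,w,st):
    for q in range(max(y-w,0),min(y+w,262),st): print(q,"".join(("B" if 95<h[q,c,0]<130 else "R") if h[q,c,1]>125 and mx[q,c]>45 else ("#" if mx[q,c]>170 else "+" if mx[q,c]>90 else "-" if mx[q,c]>34 else " ") for c in range(max(x-w,0),min(x+w,640),st//2)))
for c0,a,p,z in((np.array([638.6,-138.5]),10.5,(14,57),35),(np.array([631.5,114.5]),17.05,(0,45),33)):
    q=w2px(W,[*(c0+R(a)@np.array(p)),z]); print(q.round(1)); grid(int(q[0]),int(q[1]),64,4)
for n in("black_tape","battery_9v","short_spanner","long_spanner"): print(n,[(np.round(d["xy"],1).tolist(),round(d["conf"],2)) for d in look_for(n,"wrist")[:3]])
E
```

```text
[623.94558592 -28.35905363 119.885941  ] 42.575
[321.5 250. ]
186 BBBBBBBBBBBBBBBBBBBBBBBBBBBBB############BBBBB+++++#############
190   -      -   -       ---BBBBBBBBBBBBBBBBBBBBBBBBBBBBBBBBBBBB+###
194  - -- --- -   -   -      --          - -   - ---BBBBBBBBBBBBBBB#
198  -    -- -  --   -- -  - ---- -   --- --       --  -   -    BBB#
202   -    --    ----  -  -  BBBB+#++++++++BBB --- -   ---   -  BB##
206 -  -      --  -       - BBBB###+BBBBB#++BBB--   - -      ---BB##
210   - -     -  -  -     - BBBB###BBBBBBB##+BB-              -BBB##
214   ---       -------  -BBBBBB####BBBB++##+BB  -  -     -   -BB###
218  ----   ---  --  - BBBBBBBB           --BBBBB---        -- BB###
222   -  - --   --  -BBBBBBB                  BBBBB -      --  BB###
226  --    --  - -  BBBBB       -  -      -     BBBBB-        BBB###
230  -        --  -BBBBB            ----          BBBB        BB####
234              -BBBBB -  -  +#+B-++++BB+#-       BBB-         +###
238      -    - --BBBB      #+BBBB+++++BBBBB++     BBBB           ##
242           -- BBBBB     #BBBBBB###++BBBBBBB#-    BBB            -
246         -   --BBB-    #BBBBBBB#####BBBBBBB-#   -BBB             
250           --- BBB  -  R+BBBBBB#####BBBBBBB-#-   -               
254          ----  BB   - #++BBBB+#####BBBBB-R-#-     -             
258           --    BB-   ##RR+BB#####BBBB---RR+ -                  
[377.7 -45.6]
0           - -        -RRRRR++++++RRRRRR-                        
4 -  -                  RRRRR+#+###RRRRRRR-RRRRRRRRRRRR      -  - 
8  - - -  RRRRRRRRRRRRRRRRRRR######RRRRRRRRRRRRRRRRRRRRRR         
12       RRRRRRRRRRRRRRRRRRRRR######RRRRRRRRRRRRRRRRRRRRRRR  -    -
16   -  RRRRRRRRRRRRRRRRRRRRRR######RRRRRRRRRRRRRRRRRRRRRRR   -  - 
black_tape [([325.9, 261.1], 0.91), ([372.5, 57.5], 0.72)]
battery_9v [([19.2, 126.4], 0.72)]
short_spanner [([373.1, 62.7], 0.93)]
long_spanner []
```

The tape ring sits inside its pocket with blue showing evenly on both sides. Now the red tray.

Request:
jog_arm(targets=[{"turn": [0, 0, 0], "slide": [0, 50, 0], "claw": 50}, {"turn": [0, 0, 0], "slide": [0, 50, 0], "claw": 50}, {"turn": [0, 0, 0], "slide": [0, 35, 0], "claw": 50}, {"turn": [0, 0, 0], "slide": [0, 0, 0], "claw": 50}, {"turn": [0, 0, 0], "slide": [0, 0, 0], "claw": 50}])

```text
t: 43.4
eef_pos: [624.1, 106.1, 119.9]
tcp_rot: [3.142, 0.0, 1.842]
ft_force: [-0.6, -0.6, -0.9]
opening: 0.496
grip_force: 0.0
```

```bash
python3 - <<'E'
from h import *
W=read_camera("wrist"); s=state(); print(s["eef_pos"],s["t"])
R=lambda a:cv2.getRotationMatrix2D((0,0),-a,1)[:,:2]
mx=W["frame"].max(2); h=cv2.cvtColor(W["frame"],cv2.COLOR_BGR2HSV)
ch=lambda q,c:("B" if 95<h[q,c,0]<130 else "R") if h[q,c,1]>115 and mx[q,c]>45 else ("#" if mx[q,c]>170 else "+" if mx[q,c]>90 else "-" if mx[q,c]>34 else " ")
for p,z in(((0,45),33),((0,45),23),((-30,45),23),((30,45),23),((0,65),23),((0,25),23),((0,79),12),((0,86),23)): print(p,w2px(W,[*(np.array([631.5,114.5])+R(17.05)@np.array(p)),z]).round(1))
for q in range(70,252,5): print(q,"".join(ch(q,c) for c in range(220,420,3)))
print([(np.round(d["xy"],1).tolist(),round(d["conf"],2)) for d in look_for("battery_9v","wrist")[:3]])
E
```

```text
[624.16931437 105.58189121 119.88438086] 43.45
(0, 45) [327.3 132.6]
(0, 45) [327.  131.6]
(-30, 45) [292.4 132.5]
(30, 45) [361.7 130.7]
(0, 65) [326.6 107.7]
(0, 25) [327.4 154.6]
(0, 79) [325.9  91. ]
(0, 86) [326.1  81.7]
70 ###############RRRRRRRRRRRRRRRRRRRRRRRRRRRRRRRRRRRRRRRRRRRRRRR#####
75 #########RRRRRRRRRRRRRRRRRRRR-----  ---- --- ----    -   -  RR#####
80 ++#######+R-     -- - ---    -  - -    - ----    --   -     RR#####
85 #########+RR  -    --- - -- --- RRRRRRR-       -    - - -- -RR#####
90 ########++RR   -      -   - - RRRRRRRRRRR  -     --  - ---- RR#####
95 ########--RR   - ---  -- - -- RRR##++##RR-- -    - --   ----RR#####
100 ########++RR  -   - -  -   ---RR##RRRR#+R- - -    - -  -----R######
105 ########++RR    -    -    -- -RRR#RRR+#RR-     ----   --- - R######
110 ########++RR   -    - -- RRRRRRRRR####RRRRRRRRR  -- -- -----R######
115 ########++RR-    -  -- -RRRRRRRRRR####RRRRRR+RR      -  - --R######
120 #########++R- -     - - RRR           -BBBBBBB#   - - --- --R######
125 #########++RR- - -  --- RRR         - -BB####B#+      -- --RR######
130 #########++R
[... 1131 characters left out ...]
####
210 ###########++RR-- -  -- ---  - RRRR###RRRR - -- -- - -    -R#######
215 ###########++RR- - ----  ---   RRRR###+RRR - - -- --- - --RR#######
220 ###########++RR-  - - - ---  - RRRR###+RRR------- ------  RR#######
225 ###########++RR -   ------ - - RRRR###RRRR  -  - -     -  RR#######
230 ###########++RR    -   - -     RRRR###RRRR -- -      - -- RR#######
235 ############      --- -   ---  RRRR###RRRR  ----     - -- RR#######
240 ###########          -  ---     RRR####RRR                RR#######
245 ##########        - -  -- ---   RR######RR  -            -RR#######
250 ++######+         ---    - - ---RR#RRRR#RR    -          -RR###++++
[([329.2, 133.2], 0.87), ([15.7, 246.4], 0.63)]
```

Battery and short spanner sit squarely in their cut-outs, and the gripper is clear of everything. Handing in.

```bash
python3 -c "
from cell import *
print(job_done())"
```

```text
the job is handed in; nothing more can be done
None
```

Job handed in: by the last camera checks all five pieces were in their cut-outs and the glue bottle was where it started; the hand-in gave back no verdict.

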